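Set out samples on the strip and the rinse cup on its dish

TASK

Set out the samples for testing. Stand the three vials upright inside the rings of the white strip, whose blue edge is towards you: the grey-capped vial in the middle, the red-capped one to its left and the blue-capped one to its right. Lay the petri dish in the middle of the round cork mat and stand the yellow beaker from the worktop upright in the middle of the dish, and leave everything else where it is.

Things in the scene. Friction and masses are not known exactly. Their poses are not given: they have to be found in the camera images.
- strip: white plastic plate 90 x 230 x 6 mm, fixed to the worktop, with three printed black rings (47 mm across, flat, no recess) in a row. Origin: centre of its underside; top at z = 6 mm. x points away from the robot (blue stripe along the -x edge), y to the left along the row. Ring centres: left (0, 70), middle (0, 0), right (0, -70) mm. Turned by up to 0.3 rad.
- cork_mat: round brown cork mat, 94 mm across, 4 mm thick, fixed to the worktop. Origin: centre of its underside; z up.
- vial_grey: vial with the grey cap and brownish contents (screw-cap sample vial, clear plastic with a white label, 24 mm across, 61 mm tall, standing upright on the worktop; a plain cylinder to grasp, about 30 g). Origin: centre of its underside; z up along its axis.
- vial_red: vial with the red cap (screw-cap sample vial, clear plastic with a white label, 24 mm across, 61 mm tall, standing upright on the worktop; a plain cylinder to grasp, about 30 g). Origin: centre of its underside; z up along its axis.
- vial_blue: vial with the blue cap (screw-cap sample vial, clear plastic with a white label, 24 mm across, 61 mm tall, standing upright on the worktop; a plain cylinder to grasp, about 30 g). Origin: centre of its underside; z up along its axis.
- dish: round clear petri dish with its lid on (fixed as one piece), 63 mm across, 13 mm high, flat on top, lying flat on the worktop, about 40 g. Origin: centre of its underside; z up.
- cup: yellow plastic beaker standing on the worktop (not the one on the glass shelf), 51 mm tall, 42 mm across at the foot widening to 52 mm at the rim, open at the top, about 30 g. Origin: centre of its underside; z up.
- timer: white lab timer with a green and a red key, 62 x 66 x 22 mm, lying flat on the worktop. A bystander: it must stay where it is. Origin: centre of its underside.
- stopper: red stopper, 25 mm across, 29 mm tall, standing on the worktop. A bystander: it must stay where it is. Origin: centre of its underside.
- dropper: brown dropper bottle with a black collar and red rubber teat, 39 mm across, 112 mm tall, standing on the glass plate at the left. A bystander: it must stay where it is. Origin: centre of its underside.

How it is judged:
By the outcome, as a careful person would: the job done as asked, in the order asked, and still so for the second after the job is handed in, with the robot touching nothing.
It also fails if it takes over 120 s, if anything falls off the work surface, if the arm or the gripper's body presses on something with over 40 N, if the wrist force passes 120 N, or if a joint passes its speed limit or range.

ROBOT

A 6-joint arm with a two-finger parallel gripper is mounted at the origin on a cart in front of the work surface, level with it; the furniture and walls round the work are solid. World frame = base frame: x ahead of the robot, y to its left, z up, the work surface at z = 0. Lengths are in mm, angles in rad, forces in N, time in s.
With the tool pointing down it reaches from about 325 to 875 mm from the base axis. Payload 4.4 kg.
Tool frame: the origin (TCP) lies at the very end of the fingers, on their centre line; the grasp point (between the pads) lies robot.tcp_to_grasp behind it (robot.tcp_to_grasp is the distance from the TCP to the grasp point, in mm); z points along the fingers, y is the line along which they close (so a half turn about z gives the same grasp; the last joint's range is limited). The gripper opens to 85 mm and grips with 20 to 120 N. Pads are 22 mm wide; open, the fingers measure 114 mm over their backs; the gripper's body (76 mm by 85 mm) begins 54 mm behind the grasp point. The pads swing forward as they close: fully open they stand 13 mm farther back than shut.
Start: joints at [0.965, 0.207, 1.542, -0, 1.393, -0.15], TCP at [253.113, 516.295, 231.282] pointing down, gripper open.
Joint ranges: [-2.73, 2.73], [-0.86, 2.22], [0.23, 2.46], [-1.11, 4.25], [0.08, 2.63], [-2.82, 2.82]. Speed limits (rad/s): [2.79, 2.79, 3.14, 3.14, 3.14, 3.14].

INTERFACE

Orientations are given as a unit quaternion [x, y, z, w].
In Python, from rig import robot, viewer gives the robot as it stands. The module is installed in compiled form; this text tells all that it offers.
- The arm moves only by the tool jog_arm, never from a script. Its argument "deltas" is a list of rows, each an object of numbers: "ax", "ay", "az": the turn, a rotation vector about the tool's x, y, z in degrees; "x", "y", "z": the shift along the tool's x, y, z in cm; "grip": the opening, from 0 (shut) to 1 (fully open). In form: [{"ax": .., "ay": .., "az": .., "x": .., "y": .., "z": .., "grip": ..}, ...]. A call has 1 to 20 rows; each row is the pose to reach, as a shift and turn from the pose commanded when the call began, along the tool's axes at that moment; what a row does not reach only later rows make up. A row lasts 1/10 s, in which the tool goes at most 50 mm and 8.59 degrees, less where a joint would pass 70% of its speed; a pose out of reach is approached as far as the arm can. A call with a gripper value outside its range is refused whole. The fingers move at their own pace and stop on an object; "squeeze" is the grip in N (left out, the last holds). Time passes only in rows, so rows that repeat a pose let the fingers close. It gives the time, the measured TCP pose, the force, the opening and the grip force at its end, in the units of the state.
- robot.observe(): the state, without advancing time (a new reading comes with each control period).
- viewer.get_image(name): name is "scene" or "top" or "wrist"; returns a dict with "frame" (400x640x3 uint8, blue, green, red), "z_map" (400x640 float32, mm along the optical axis (not along the pixel's ray), 0 where there is no reading), "fx", "fy", "cx", "cy" (pixels), "position" and "attitude" of the camera in the world. Camera axes: x right, y down, z forward; pixel columns grow to the right and rows downward; lengths in mm; the calibration is good to about 2 mm. A picture is of the moment at which its call begins.
- robot.close_job(): hands the job in; it is judged then, once.
The state is a dict: "time": time; "joint_pos": joint angles; "qd": joint speeds; "joint_torque": joint torques, N m; "tool_pos": TCP position; "tcp_rot": TCP orientation; "wrist_force": force on the tool from outside, world axes, zero at the start; "torque": the same for the moment, N m; "grip_width": opening from 0.0 (shut) to 1.0 (fully open); "grasp_force": force on a finger pad.
Only numpy, scipy, OpenCV 4.12 (cv2) and the standard library are available. Lean on these libraries where they do the work, as an engineer would, in place of code of your own. Each camera call takes 0.05 s, during which the arm holds its last target. There are 200 camera calls.

## Working session

There is one attempt and no reset: what is moved stays moved. The work goes in short steps, Python scripts to look and compute and a tool call to move; the robot and the scene stay as the last step left them, time stands still between calls to the robot, and variables do not carry over. Pictures are saved under pics/ and viewed, at most 14 in all, crops included, and the job is handed in when it is done.

Besides the shell and the picture viewer there is one more tool, called as a command line: name --argument value ..., lists and objects as JSON in quotes. jog_arm: Moves the arm, as the interface text tells. Its arguments: {"type":"object","properties":{"deltas":{"type":"array","items":{"type":"object","properties":{"ax":{"type":"number"},"ay":{"type":"number"},"az":{"type":"number"},"x":{"type":"number"},"y":{"type":"number"},"z":{"type":"number"},"grip":{"type":"number"}}}},"squeeze":{"type":"number"}},"required":["deltas"]}

```bash
mkdir -p pics; cat > h.py <<'E'
import numpy as np, cv2
from scipy.spatial.transform import Rotation as R
from rig import robot, viewer
def img(n): return viewer.get_image(n)
def cast(c,u,v,z):
    d=R.from_quat(c["attitude"]).apply([(u-c["cx"])/c["fx"],(v-c["cy"])/c["fy"],1.]); p=np.array(c["position"]); return p+d*(z-p[2])/d[2]
def cloud(c):
    v,u=np.mgrid[:400,:640]; z=c["z_map"]; P=np.stack([(u-c["cx"])/c["fx"]*z,(v-c["cy"])/c["fy"]*z,z],-1)
    return R.from_quat(c["attitude"]).apply(P.reshape(-1,3)).reshape(P.shape)+np.array(c["position"])
E
python3 - <<'E'
from h import *
s=robot.observe(); print(s, robot.tcp_to_grasp)
for n in("top","scene"):
    c=img(n); cv2.imwrite(f"pics/{n}0.png",c["frame"]); print(n,c["fx"],c["cx"],c["cy"],c["position"],c["attitude"]); np.savez(f"{n}0.npz",**c)
E
```

```text
{'time': 0.0, 'joint_pos': array([ 9.64509028e-01,  2.07417445e-01,  1.54299653e+00, -6.49411628e-07,
        1.39350204e+00, -1.50464970e-01]), 'qd': array([-3.01494183e-05,  2.67345221e-04, -1.53108272e-04, -1.66629020e-03,
        3.25924960e-04,  1.86661822e-04]), 'joint_torque': array([ 9.54447205e-04, -3.83040190e+01, -2.91594923e+01, -3.68935443e-04,
        1.03386148e-02,  1.29381331e-05]), 'tool_pos': array([252.66022024, 515.65053159, 230.10703146]), 'tcp_rot': array([ 2.25942990e-01,  9.74139834e-01, -1.07962469e-03, -4.28840430e-04]), 'wrist_force': array([ 0.10602117,  0.53765881, -0.70958101]), 'torque': array([-0.02550073, -0.00105275, -0.01145001]), 'grasp_force': 0.0, 'grip_width': 0.9975799466535898} 18.700000000000003
top 444.84431327767675 320.92958800161307 205.32130770778565 [ 414.28904209  -35.05462916 1412.39842811] [ 0.70856854 -0.70462966  0.01675979 -0.03386418]
scene 397.1475498634421 317.6281160276712 195.97622213874595 [ 5.39729231e-01 -3.87119035e+02  7.97368190e+02] [ 0.82457992 -0.44695177  0.15619195 -0.30968716]
```

View pics/top0.png

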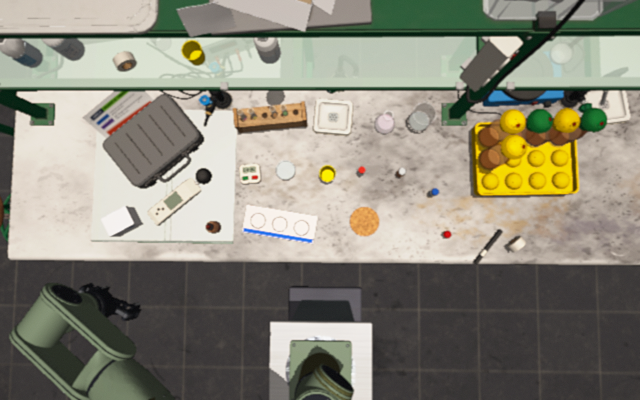

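View pics/scene0.png

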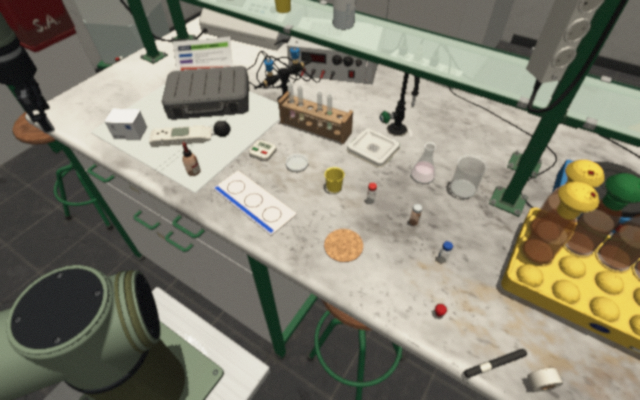

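The top view shows the strip at (280,224), dish (286,170), yellow cup (327,175), red vial (361,170), grey vial (401,172), blue vial (434,192), stopper (447,235), cork mat (364,221) and timer (250,174). The scene view agrees. Next I'll measure their positions.

```bash
cat > m.py <<'E'
from h import *
def blob(c,lo,hi,box,big=True):
    x0,y0,x1,y1=box; hsv=cv2.cvtColor(c["frame"],cv2.COLOR_BGR2HSV); m=np.zeros((400,640),np.uint8)
    m[y0:y1,x0:x1]=cv2.inRange(hsv,np.array(lo),np.array(hi))[y0:y1,x0:x1]
    n,l,s,ce=cv2.connectedComponentsWithStats(m)
    if n<2: return None
    k=1+np.argmax(s[1:,4]); return ce[k],s[k],l==k
E
python3 - <<'E'
from m import *
for n in("top","scene"):
    c=dict(np.load(f"{n}0.npz")); P=cloud(c)
    B={"top":dict(red=(350,160,372,182),blue=(425,182,444,202),grey=(392,162,411,182),cup=(315,162,340,187),cork=(345,203,384,240),dish=(272,157,300,184),strip=(238,200,322,246),stop=(438,226,457,244)),
     "scene":dict(red=(360,178,382,208),blue=(435,237,458,265),grey=(404,200,426,228),cup=(320,163,350,195),cork=(318,225,370,265),dish=(283,150,312,175),strip=(210,168,300,236),stop=(430,300,452,322))}[n]
    C=dict(red=([0,120,90],[8,255,255],61),stop=([0,120,60],[8,255,255],29),blue=([100,120,60],[130,255,255],61),cup=([22,120,60],[34,255,255],51),cork=([5,90,100],[20,255,255],4),strip=([100,120,60],[130,255,255],6))
    for k,(lo,hi,z) in C.items():
        r=blob(c,lo,hi,B[k])
        if r: 
            q=P[r[2]&(c["z_map"]>0)]; print(n,k,r[0].round(1),r[1],cast(c,*r[0],z).round(1),"depth med",np.median(q,0).round(1),"zmax",q[:,2].max().round(1))
    for k in("grey","dish"):
        x0,y0,x1,y1=B[k]; q=P[y0:y1,x0:x1]; 
        if k=="grey": print(n,"grey z>50",q[q[...,2]>50].mean(0).round(1),"n",(q[...,2]>50).sum())
        else: print(n,"dish z>8",q[q[...,2]>8].mean(0).round(1),(q[...,2]>8).sum())
    print(n,"table",np.median(P[240:250,340:430] if n=="top" else P[200:215,320:340],axis=(0,1)))
    if n=="top":
        print("shelf z",np.median(P[55:80,300:440],axis=(0,1)), "front",cast(c,330,88,400))
t=cv2.imread("pics/top0.png"); s=cv2.imread("pics/scene0.png")
a=cv2.resize(t[145:250,230:470],None,fx=3.3,fy=3.3,interpolation=cv2.INTER_CUBIC); cv2.imwrite("pics/ct.png",a[:600,:800])
E
```

```text
top red [361.2 169.7] [358 166   7   8  39] [ 621.  -124.3   61. ] depth med [ 620.5 -124.    59.8] zmax 63.9
top stop [446.6 234. ] [443 231   8   7  43] [ 426.8 -389.4   29. ] depth med [ 426.6 -390.5   26.9] zmax 32.7
top blue [434.5 191.5] [432 189   6   6  32] [ 554.8 -346.5   61. ] depth med [ 554.9 -346.7   59.8] zmax 64.5
top cup [326.8 173.1] [319 165  17  17 225] [611.5 -19.3  51. ] depth med [616.7 -19.3   5.9] zmax 56.2
top cork [364. 221.] [350 207  29  29 674] [ 466.2 -137.     4. ] depth med [ 466.2 -137.1    3. ] zmax 12.1
top strip [277.5 234.9] [244 229  68  13 171] [420.6 136.2   6. ] depth med [420.4 134.9   5.5] zmax 14.6
top grey z>50 [ 612.6 -241.5   90. ] n 44
top dish z>8 [625.1 113.2  31.5] 298
top table [ 393.22168713 -200.66714013   -0.75327701]
shelf z [ 853.16320158 -129.54425622  289.97943546] front [760.45635405 -29.64771774 400.        ]
scene red [372.2 186.1] [369 183   8   8  48] [ 618.8 -123.7   61. ] depth med [ 617.7 -124.2   61.9] zmax 66.3
scene stop [440.2 309.4] [435 304  12  12 105] [ 422.1 -389.6   29. ] depth med [ 422.3 -389.7   28.4] zmax 32.5
scene blue [447.4 245.6] [444 242   8   8  52] [ 552.3 -345.8   61. ] depth med [ 551.1 -345.9   61.5] zmax 65.2
scene cup [333.9 178.9] [325 168  19  24 364] [596.4 -25.7  51. ] depth med [612.7 -15.6  32. ] zmax 54.7
scene cork [343.3 245. ] [324 229  39  33 996] [ 463.8 -135.4    4. ] depth med [ 463.  -135.8    5.2] zmax 9.4
scene strip [244.4 209.5] [216 187  56  45 190] [418.5 132.5   6. ] depth med [417.7 130.6   8. ] zmax 11.6
scene grey z>50 [ 607.5 -247.    69.5] n 79
scene dish z>8 [616.3 108.5  26.5] 324
scene table [546.17317615 -44.38695362   1.41818161]
```

View pics/ct.png

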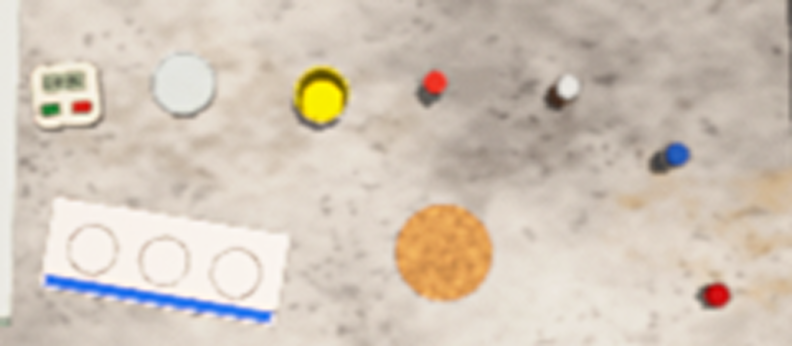

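The crop shows all the parts clearly: the rings in crop pixels at about (92,249), (164,261) and (236,272), with the blue edge nearest the robot. Next I'll fit the strip, dish and cup and work out the jog targets.

```bash
cat >> m.py <<'E'
def rect_fit(c,box,z):
    # white plate + blue stripe: contour of the plate from ray-cast metric points
    x0,y0,x1,y1=box; hsv=cv2.cvtColor(c["frame"],cv2.COLOR_BGR2HSV)
    m=cv2.inRange(hsv,np.array([0,0,215]),np.array([180,40,255]))|cv2.inRange(hsv,np.array([100,120,60]),np.array([130,255,255]))
    k=np.zeros_like(m); k[y0:y1,x0:x1]=m[y0:y1,x0:x1]
    k=cv2.morphologyEx(k,cv2.MORPH_CLOSE,np.ones((5,5),np.uint8)); k=cv2.morphologyEx(k,cv2.MORPH_OPEN,np.ones((3,3),np.uint8))
    ct=max(cv2.findContours(k,0,1)[0],key=cv2.contourArea)
    q=np.array([cast(c,*p[0],z)[:2] for p in ct],np.float32); return cv2.minAreaRect(q)
def circ(c,mask,z):
    ct=max(cv2.findContours(mask.astype(np.uint8),0,1)[0],key=cv2.contourArea)
    q=np.array([cast(c,*p[0],z)[:2] for p in ct],np.float32); return cv2.minEnclosingCircle(q), cv2.fitEllipse(q)
E
python3 - <<'E'
from m import *
for n,b in(("top",(238,198,322,246)),("scene",(208,165,302,238))):
    c=dict(np.load(f"{n}0.npz")); print(n,rect_fit(c,b,6))
    r=blob(c,[100,120,60],[130,255,255],b); v,u=np.nonzero(r[2]); q=np.array([cast(c,a,d,6)[:2] for a,d in zip(u,v)],np.float32); print("stripe",cv2.minAreaRect(q))
    cb=(315,162,340,187) if n=="top" else (320,163,350,195)
    r=blob(c,[20,80,40],[36,255,255],cb); print("cup",circ(c,r[2],51))
    r=blob(c,[5,90,100],[20,255,255],(345,203,384,240) if n=="top" else (318,225,370,265)); print("cork",circ(c,r[2],4))
    db=(274,158,299,184) if n=="top" else (284,151,311,174)
    g=c["frame"][db[1]:db[3],db[0]:db[2]].astype(int); print((g[...,0]-g[...,2])[::3,::2])
c=dict(np.load("top0.npz"))
for k,u,v,z in(("grey",402.1,171.4,61),("dish",285.8,170.8,13),("ringL",257.9,220.5,6),("ringM",279.7,224.1,6),("ringR",301.5,227.5,6)): print(k,cast(c,u,v,z).round(1))
T=R.from_quat(robot.observe()["tcp_rot"]).as_matrix(); print(T.round(3))
E
```

```text
top ((463.341796875, 130.76170349121094), (148.9781036376953, 264.3039855957031), 0.24726472795009613)
stripe ((420.3809814453125, 136.41119384765625), (216.07086181640625, 7.790371417999268), 80.94953155517578)
cup (((611.3784790039062, -20.13814353942871), 27.607421875), ((611.7479248046875, -19.533748626708984), (50.428627014160156, 53.210296630859375), 61.7696533203125))
cork (((466.09808349609375, -136.6995391845703), 46.388736724853516), ((466.2562255859375, -137.0133514404297), (89.27252197265625, 90.13847351074219), 56.31991195678711))
[[-24 -25 -24 -25 -24 -23 -22 -24 -27 -26 -24 -25 -24]
 [-21 -23 -23 -14  -6  -6  -7  -8 -22 -32 -31 -30 -29]
 [-23 -22 -12  -5  -4  -3  -5  -5  -5  -8 -29 -32 -33]
 [-23 -12  -3  -4  -4  -5  -3  -4  -5  -6  -7 -24 -25]
 [-27 -11  -6  -5  -5  -6  -5  -6  -5  -4  -7 -22 -20]
 [-28 -14  -5  -4  -4  -5  -5  -7  -6  -7 -11 -26 -21]
 [-22 -23 -11  -4  -5  -4  -5  -6  -7  -8 -27 -29 -30]
 [-22 -24 -24 -24 -16 -12 -10 -11 -22 -23 -22 -26 -29]
 [-26 -29 -31 -30 -28 -29 -27 -23 -21 -20 -21 -24 -27]]
scene ((457.83929443359375, 135.35220336914062), (232.
[... 476 characters left out ...]
734), 110.29136657714844))
[[-19 -19 -20 -20 -22 -21 -21 -22 -24 -24 -24 -22 -21 -22]
 [-21 -20 -21 -19 -17 -15 -15 -16 -17 -20 -20 -21 -23 -25]
 [-25 -21 -16 -15 -13 -12 -13 -14 -14 -12 -14 -18 -24 -25]
 [-25 -17 -14 -13 -13 -13 -12 -13 -13 -13 -15 -15 -22 -24]
 [-21 -14 -13 -14 -15 -15 -14 -12 -14 -15 -15 -13 -21 -26]
 [-22 -16 -12 -13 -14 -16 -15 -16 -16 -14 -14 -15 -21 -25]
 [-23 -22 -16 -12 -13 -13 -14 -14 -14 -12 -15 -20 -21 -22]
 [-24 -25 -26 -20 -20 -20 -16 -18 -21 -24 -25 -23 -23 -23]]
grey [ 616. -249.   61.]
dish [624.1 111.5  13. ]
ringL [465.9 199.1   6. ]
ringM [454.8 129.6   6. ]
ringR [444.5  60.3   6. ]
[[-0.898  0.44  -0.001]
 [ 0.44   0.898 -0.002]
 [ 0.    -0.002 -1.   ]]
```

```bash
cat > go.py <<'E'
import sys
from h import *
def go(x,y,z,yaw=-9.0):   # yaw = direction of tool y in the world, deg
    s=robot.observe(); T=R.from_quat(s["tcp_rot"])
    a=np.radians(yaw); ty=np.array([np.cos(a),np.sin(a),0]); tz=np.array([0,0,-1.]); W=R.from_matrix(np.stack([np.cross(ty,tz),ty,tz],1))
    d=T.inv().apply(np.array([x,y,z])-s["tool_pos"])/10; r=np.degrees((T.inv()*W).as_rotvec())
    print("t",round(s["time"],2),"pos",s["tool_pos"].round(1),"F",s["wrist_force"].round(1),"grip",round(float(s["grip_width"]),3),"d cm",d.round(2),"rot",r.round(2))
if __name__=="__main__": go(*map(float,sys.argv[1:]))
E
python3 go.py 420 130 230
```

```text
t 0.1 pos [252.7 515.7 230.2] F [ 0.7  0.  -0.3] grip 1.006 d cm [-32.   -27.27   0.07] rot [-1.200e-01  6.000e-02  7.289e+01]
```

jog_arm --deltas '[{"x":-3.2,"y":-2.7,"az":8},{"x":-6.4,"y":-5.5,"az":16},{"x":-9.6,"y":-8.2,"az":24},{"x":-12.8,"y":-10.9,"az":32},{"x":-16,"y":-13.6,"az":40},{"x":-19.2,"y":-16.4,"az":48},{"x":-22.4,"y":-19.1,"az":56},{"x":-25.6,"y":-21.8,"az":64},{"x":-28.8,"y":-24.5,"az":70},{"x":-32,"y":-27.3,"az":72.9},{"x":-32,"y":-27.3,"az":72.9},{"x":-32,"y":-27.3,"az":72.9},{"x":-32,"y":-27.3,"az":72.9},{"x":-32,"y":-27.3,"az":72.9}]'

```text
invalid input at $.deltas[0]: expected keys ax, ay, az, x, y, z, grip
```

```bash
python3 - <<'E'
from h import *
c=img("wrist"); s=robot.observe(); cv2.imwrite("pics/w1.png",c["frame"]); np.savez("w1.npz",**c)
print(s["tool_pos"],s["joint_pos"],c["position"],R.from_quat(c["attitude"]).as_matrix().round(3),c["fx"])
for p in([0,0],[639,0],[0,399],[639,399]): print(cast(c,*p,0).round(0))
E
```

```text
[252.7787027  515.77069194 230.33551762] [ 9.64467561e-01  2.07269158e-01  1.54269219e+00 -1.78391260e-05
  1.39349120e+00 -1.50520579e-01] [189.57864503 547.97418425 374.71692803] [[ 0.44   0.862  0.253]
 [ 0.898 -0.422 -0.125]
 [-0.001  0.282 -0.96 ]] 330.22577924762095
[-41. 310.   0.]
[240. 885.   0.]
[352. -33.   0.]
[754. 788.   0.]
```

View pics/w1.png

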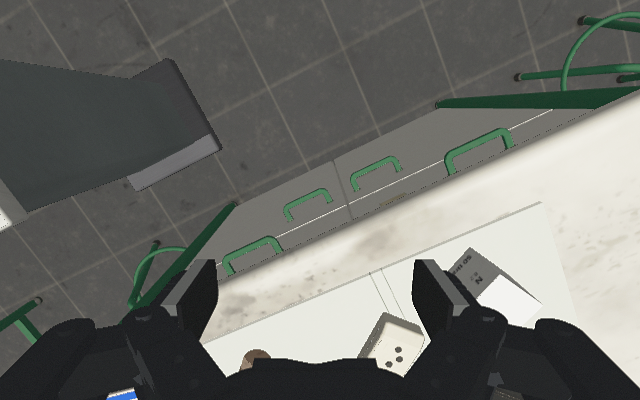

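The wrist view shows the floor, the drawers and the glass plate, with the fingers at the bottom at (200,300) and (430,300). Image-up is tool +x. I'll stop right of the strip so the wrist camera sees it.

jog_arm --deltas '[{"ax":0,"ay":0,"az":7,"x":-3.7,"y":-3.4,"z":0,"grip":0.6},{"ax":0,"ay":0,"az":15,"x":-7.5,"y":-6.7,"z":0,"grip":0.6},{"ax":0,"ay":0,"az":23,"x":-11.2,"y":-10.1,"z":0,"grip":0.6},{"ax":0,"ay":0,"az":31,"x":-14.9,"y":-13.4,"z":0,"grip":0.6},{"ax":0,"ay":0,"az":39,"x":-18.6,"y":-16.8,"z":0,"grip":0.6},{"ax":0,"ay":0,"az":47,"x":-22.4,"y":-20.2,"z":0,"grip":0.6},{"ax":0,"ay":0,"az":55,"x":-26.1,"y":-23.5,"z":0,"grip":0.6},{"ax":0,"ay":0,"az":63,"x":-29.8,"y":-26.9,"z":0,"grip":0.6},{"ax":0,"ay":0,"az":69,"x":-33.6,"y":-30.2,"z":0,"grip":0.6},{"ax":0,"ay":0,"az":72.9,"x":-37.3,"y":-33.6,"z":0,"grip":0.6},{"ax":0,"ay":0,"az":72.9,"x":-37.3,"y":-33.6,"z":0,"grip":0.6},{"ax":0,"ay":0,"az":72.9,"x":-37.3,"y":-33.6,"z":0,"grip":0.6},{"ax":0,"ay":0,"az":72.9,"x":-37.3,"y":-33.6,"z":0,"grip":0.6},{"ax":0,"ay":0,"az":72.9,"x":-37.3,"y":-33.6,"z":0,"grip":0.6}]'

```text
time: 1.55
tool_pos: [439.5, 51.9, 231.0]
tcp_rot: [0.76, 0.65, -0.0, -0.0]
wrist_force: [-0.2, -0.1, 0.3]
grip_width: 0.602
grasp_force: 0.0
```

```bash
python3 - <<'E'
from m import *
c=img("wrist"); s=robot.observe(); cv2.imwrite("pics/w2.png",c["frame"]); np.savez("w2.npz",**c)
print(s["tool_pos"],s["joint_pos"])
r=blob(c,[100,120,60],[130,255,255],(0,0,640,400)); v,u=np.nonzero(r[2]); q=np.array([cast(c,a,d,6)[:2] for a,d in zip(u,v)],np.float32); print("stripe",cv2.minAreaRect(q),r[1])
g=cv2.cvtColor(c["frame"],cv2.COLOR_BGR2GRAY)
m=cv2.adaptiveThreshold(g,255,cv2.ADAPTIVE_THRESH_MEAN_C,cv2.THRESH_BINARY_INV,21,12)
for ct in cv2.findContours(m,cv2.RETR_LIST,1)[0]:
    if len(ct)>40:
        q=np.array([cast(c,*p[0],6)[:2] for p in ct],np.float32); (o,d,_)=cv2.fitEllipse(q)
        if 40<min(d) and max(d)<54: print("ring",np.round(o,1),np.round(d,1),ct.reshape(-1,2).mean(0).round())
E
python3 go.py 615 -249 150
```

```text
[439.55503388  51.89460946 231.12254127] [-7.86662499e-02 -8.29373819e-02  1.84850308e+00  2.47101333e-04
  1.37644090e+00  7.56811574e-02]
stripe ((420.3233947753906, 128.95455932617188), (201.55380249023438, 11.764875411987305), 80.91641998291016) [ 277    0   15  198 2142]
ring [608.6 -10.8] [47.7 53. ] [465. 203.]
ring [468.9 203.1] [46.9 47.2] [319.  27.]
t 1.6 pos [439.6  51.9 231.1] F [-0.2 -0.1 -1. ] grip 0.6 d cm [-27.04  21.97   8.1 ] rot [-0.02 -0.01  0.15]
```

View pics/w2.png

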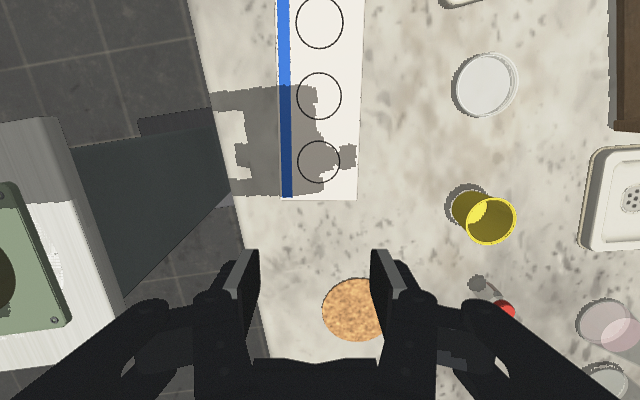

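The wrist view shows the rings at about (319,24), (319,96) and (319,162), the dish at (485,84) and the cup rim at (491,221). The shadow breaks two rings, so I'll fit circles to the dark pixels around each predicted centre.

```bash
cat >> m.py <<'E'
def ringfit(c,u0,v0,r0=23.5,z=6):
    g=cv2.cvtColor(c["frame"],cv2.COLOR_BGR2GRAY); b=cv2.morphologyEx(g,cv2.MORPH_BLACKHAT,np.ones((7,7),np.uint8))
    o=cast(c,u0,v0,z)[:2]; s=int(40*c["fx"]/300); vs,us=np.mgrid[int(max(0,v0-s)):int(v0+s),int(u0-s):int(u0+s)].reshape(2,-1)
    Q=np.array([cast(c,a,d,z)[:2] for a,d in zip(us,vs)]); w=b[vs,us].astype(float)*(b[vs,us]>25)
    for _ in range(10):
        d=np.linalg.norm(Q-o,axis=1); k=(abs(d-r0)<4)&(w>0); A=np.c_[2*Q[k],np.ones(k.sum())]; x=np.linalg.lstsq(A*w[k,None],(Q[k]**2).sum(1)*w[k],rcond=None)[0]; o=x[:2]
    return o.round(1),round(float(np.sqrt(x[2]+o@o)),1),int(k.sum())
E
python3 - <<'E'
from m import *
c=dict(np.load("w2.npz"))
for p in((319,24),(319,96),(319,162)): print(ringfit(c,*p))
# dish top outline and cup rim in wrist view
hsv=cv2.cvtColor(c["frame"],cv2.COLOR_BGR2HSV)
v,u=np.mgrid[45:125,445:525]; 
for k,uv,z in(("dish",(485,84),13),("cuprim",(491,221),51),("redcap",(507,309),61),("cork",(352,310),4)): print(k,cast(c,*uv,z).round(1))
s=dict(np.load("scene0.npz"))
for k,uv,z in(("dish",(297.5,162.5),13),("grey",(417,209.5),61),("ringL",(236,186.5),6),("ringM",(256,199.5),6),("ringR",(278,213),6)): print("scene",k,cast(s,*uv,z).round(1))
E
```

```text
(array([468.8, 203.1]), 23.5, 285)
(array([457.7, 133.6]), 23.5, 301)
(array([446.7,  64.2]), 23.5, 254)
dish [629.6 118.7  13. ]
cuprim [615.5 -17.4  51. ]
redcap [ 627.1 -118.8   61. ]
cork [ 460.8 -133.1    4. ]
scene dish [625.3 112.1  13. ]
scene grey [ 609.8 -248.    61. ]
scene ringL [467.2 203.5   6. ]
scene ringM [460.6 128.8   6. ]
scene ringR [455.9  53.    6. ]
```

jog_arm --deltas '[{"ax":0,"ay":0,"az":0,"x":-4,"y":2.6,"z":0.9,"grip":0.6},{"ax":0,"ay":0,"az":0,"x":-8,"y":5.1,"z":1.9,"grip":0.6},{"ax":0,"ay":0,"az":0,"x":-12,"y":7.6,"z":2.8,"grip":0.6},{"ax":0,"ay":0,"az":0,"x":-16,"y":10.2,"z":3.8,"grip":0.6},{"ax":0,"ay":0,"az":0,"x":-20,"y":12.7,"z":4.7,"grip":0.6},{"ax":0,"ay":0,"az":0,"x":-24,"y":15.2,"z":5.6,"grip":0.6},{"ax":0,"ay":0,"az":0,"x":-28,"y":17.7,"z":6.5,"grip":0.6},{"ax":0,"ay":0,"az":0,"x":-32,"y":20.3,"z":7.5,"grip":0.6},{"ax":0,"ay":0,"az":0,"x":-34.7,"y":22,"z":8.1,"grip":0.6},{"ax":0,"ay":0,"az":0,"x":-34.7,"y":22,"z":8.1,"grip":0.6},{"ax":0,"ay":0,"az":0,"x":-34.7,"y":22,"z":8.1,"grip":0.6},{"ax":0,"ay":0,"az":0,"x":-34.7,"y":22,"z":8.1,"grip":0.6}]'

```text
time: 2.8
tool_pos: [603.3, -324.6, 150.4]
tcp_rot: [0.76, 0.65, 0.0, -0.0]
wrist_force: [0.0, 0.7, -0.9]
grip_width: 0.599
grasp_force: 0.0
```

```bash
python3 - <<'E'
from m import *
c=img("wrist"); s=robot.observe(); cv2.imwrite("pics/w3.png",c["frame"]); np.savez("w3.npz",**c); print(s["tool_pos"])
P=cloud(c); k=(abs(P[...,2]-61)<5); n,l,st,ce=cv2.connectedComponentsWithStats(k.astype(np.uint8))
for i in range(1,n):
    if st[i,4]>100: print(st[i],P[l==i].mean(0).round(1),cast(c,*ce[i],61).round(1))
E
python3 go.py 615 -249 120
```

```text
[ 603.30989547 -324.67508881  150.77621957]
[537   0  45  13 349] [ 775.4 -215.8   60.6] [ 775.1 -215.9   61. ]
[304  78  33  34 866] [ 620.1 -245.9   62.7] [ 620.1 -245.8   61. ]
[519  99  61  94 801] [ 764.6 -300.    61.1] [ 764.8 -299.6   61. ]
[ 566  104   63   91 1225] [ 815.8 -315.6   61.2] [ 816.  -315.2   61. ]
[245 229  30  29 588] [ 559.4 -343.7   62. ] [ 559.1 -344.1   61. ]
[567 261  52  48 652] [ 803.9 -413.2   61. ] [ 804.1 -413.1   61. ]
[609 364  31  36 915] [ 852.1 -528.3   57.9] [ 849.  -524.6   61. ]
[449 376  12  24 146] [ 699.8 -505.2   61.1] [ 699.8 -505.3   61. ]
t 2.85 pos [ 603.3 -324.7  150.8] F [ 1.1 -0.1  0.4] grip 0.602 d cm [ 7.66 -0.01  3.08] rot [ 0.   -0.02  0.12]
```

View pics/w3.png

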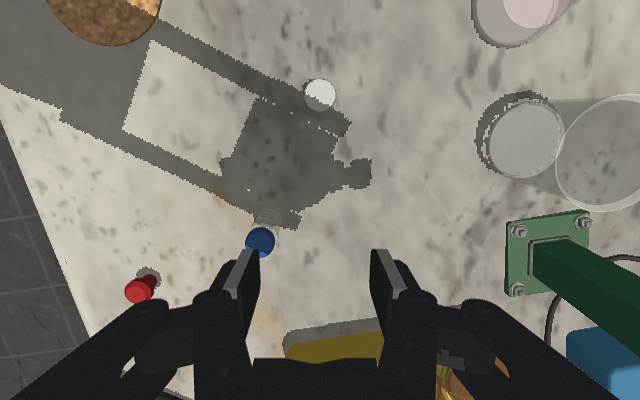

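The wrist view shows the grey cap at (320,95) and the blue cap at (260,242). Wrist and top cameras differ by about (4,3) mm, so I'll aim between them. The fingers will tell which is right.

jog_arm --deltas '[{"ax":0,"ay":0,"az":0,"x":4,"y":0.1,"z":1.5,"grip":0.6},{"ax":0,"ay":0,"az":0,"x":7.85,"y":0.26,"z":3,"grip":0.6},{"ax":0,"ay":0,"az":0,"x":7.85,"y":0.26,"z":3,"grip":0.6},{"ax":0,"ay":0,"az":0,"x":7.85,"y":0.26,"z":5,"grip":0.6},{"ax":0,"ay":0,"az":0,"x":7.85,"y":0.26,"z":7,"grip":0.6},{"ax":0,"ay":0,"az":0,"x":7.85,"y":0.26,"z":9,"grip":0.6},{"ax":0,"ay":0,"az":0,"x":7.85,"y":0.26,"z":11,"grip":0.6},{"ax":0,"ay":0,"az":0,"x":7.85,"y":0.26,"z":12.6,"grip":0.6},{"ax":0,"ay":0,"az":0,"x":7.85,"y":0.26,"z":12.6,"grip":0.6},{"ax":0,"ay":0,"az":0,"x":7.85,"y":0.26,"z":12.6,"grip":0.6}]'

```text
time: 3.85
tool_pos: [618.1, -249.5, 24.8]
tcp_rot: [0.76, 0.65, 0.0, 0.0]
wrist_force: [0.1, -0.4, 0.9]
grip_width: 0.596
grasp_force: 0.0
```

```bash
python3 - <<'E'
from m import *
c=img("wrist"); s=robot.observe(); cv2.imwrite("pics/w4.png",c["frame"][180:400,130:500]); np.savez("w4.npz",**c); print(s["tool_pos"])
print(c["position"],R.from_quat(s["tcp_rot"]).inv().apply(c["position"]-s["tool_pos"]))
P=cloud(c); k=(abs(P[...,2]-61)<5); n,l,st,ce=cv2.connectedComponentsWithStats(k.astype(np.uint8))
for i in range(1,n):
    if st[i,4]>100: print(st[i],P[l==i].mean(0).round(1),cast(c,*ce[i],61).round(1))
E
python3 go.py 618 -247.5 25
```

```text
[ 618.73353558 -249.94251874   25.56611356]
[ 630.0326558  -178.31516514  169.20251206] [  72.39951345    0.23417575 -143.69348799]
[ 286  265   60   60 2760] [ 620.2 -244.1   62.1] [ 620.1 -244.7   61. ]
[379 271  42  67 652] [ 647.8 -248.    60.9] [ 647.8 -247.9   61. ]
[209 272  42  66 642] [ 592.  -239.4   60.8] [ 592.1 -239.2   61. ]
t 3.9 pos [ 618.7 -249.9   25.6] F [-0.9  0.8 -0.9] grip 0.599 d cm [ 0.23 -0.11  0.06] rot [0.11 0.05 0.01]
```

View pics/w4.png

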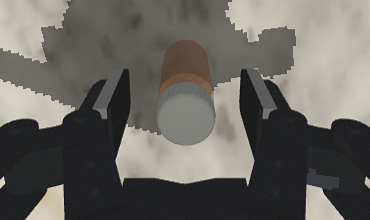

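The crop shows the vial centred between the fingers, with the cap at (187,115) between pads at x≈120 and x≈250. I'll nudge 4 mm along tool x, then close and lift.

jog_arm --deltas '[{"ax":0,"ay":0,"az":0,"x":0.4,"y":0,"z":0,"grip":0.6},{"ax":0,"ay":0,"az":0,"x":0.4,"y":0,"z":0,"grip":0.2},{"ax":0,"ay":0,"az":0,"x":0.4,"y":0,"z":0,"grip":0.2},{"ax":0,"ay":0,"az":0,"x":0.4,"y":0,"z":0,"grip":0.2},{"ax":0,"ay":0,"az":0,"x":0.4,"y":0,"z":0,"grip":0.2},{"ax":0,"ay":0,"az":0,"x":0.4,"y":0,"z":0,"grip":0.2},{"ax":0,"ay":0,"az":0,"x":0.4,"y":0,"z":0,"grip":0.2}]' --squeeze 40

```text
time: 4.6
tool_pos: [619.2, -246.0, 25.3]
tcp_rot: [0.761, 0.649, 0.0, 0.001]
wrist_force: [-0.6, 0.7, 5.9]
grip_width: 0.264
grasp_force: 39.2
```

```bash
cat > cap.py <<'E'
from m import *
# held object at height z: wrist cloud slab inside the gripper, in tool coordinates
def cap(z,tol=5,n="wrist"):
    c=img(n); s=robot.observe(); P=cloud(c); k=abs(P[...,2]-z)<tol; q=R.from_quat(s["tcp_rot"]).inv()
    N,l,st,ce=cv2.connectedComponentsWithStats(k.astype(np.uint8))
    for i in range(1,N):
        if st[i,4]>200 and np.linalg.norm((P[l==i].mean(0)-s["tool_pos"])[:2])<60: 
            w=cast(c,*ce[i],z); print(st[i],w.round(1),"tool",q.apply(w-s["tool_pos"]).round(1))
if __name__=="__main__":
    import sys; cap(*map(float,sys.argv[1:]))
E
python3 cap.py 61; python3 go.py 457 131 31.5
```

```text
[ 250  271  130   65 4005] [ 620.5 -243.8   61. ] tool [  2.4   0.9 -35.7]
t 4.65 pos [ 619.2 -246.    25.3] F [0.2 1.2 5.5] grip 0.26 d cm [ 34.69 -21.93  -0.67] rot [ 0.09  0.02 -0.02]
```

jog_arm --deltas '[{"ax":0,"ay":0,"az":0,"x":0,"y":0,"z":-2,"grip":0.2},{"ax":0,"ay":0,"az":0,"x":0,"y":0,"z":-5,"grip":0.2},{"ax":0,"ay":0,"az":0,"x":1,"y":-0.6,"z":-8.5,"grip":0.2},{"ax":0,"ay":0,"az":0,"x":3,"y":-1.9,"z":-10.5,"grip":0.2},{"ax":0,"ay":0,"az":0,"x":6,"y":-3.8,"z":-11,"grip":0.2},{"ax":0,"ay":0,"az":0,"x":9.5,"y":-6,"z":-11,"grip":0.2},{"ax":0,"ay":0,"az":0,"x":13,"y":-8.2,"z":-11,"grip":0.2},{"ax":0,"ay":0,"az":0,"x":16.5,"y":-10.4,"z":-11,"grip":0.2},{"ax":0,"ay":0,"az":0,"x":20,"y":-12.6,"z":-11,"grip":0.2},{"ax":0,"ay":0,"az":0,"x":23.5,"y":-14.8,"z":-11,"grip":0.2},{"ax":0,"ay":0,"az":0,"x":27,"y":-17,"z":-11,"grip":0.2},{"ax":0,"ay":0,"az":0,"x":30.5,"y":-19.2,"z":-11,"grip":0.2},{"ax":0,"ay":0,"az":0,"x":33,"y":-20.8,"z":-11,"grip":0.2},{"ax":0,"ay":0,"az":0,"x":34.8,"y":-21.95,"z":-10,"grip":0.2},{"ax":0,"ay":0,"az":0,"x":34.8,"y":-21.95,"z":-8,"grip":0.2},{"ax":0,"ay":0,"az":0,"x":34.8,"y":-21.95,"z":-6,"grip":0.2},{"ax":0,"ay":0,"az":0,"x":34.8,"y":-21.95,"z":-4,"grip":0.2},{"ax":0,"ay":0,"az":0,"x":34.8,"y":-21.95,"z":-2.5,"grip":0.2},{"ax":0,"ay":0,"az":0,"x":34.8,"y":-21.95,"z":-2,"grip":0.2}]'

```text
time: 6.55
tool_pos: [454.1, 132.1, 42.1]
tcp_rot: [0.761, 0.649, -0.002, -0.001]
wrist_force: [-0.8, -0.1, 0.0]
grip_width: 0.26
grasp_force: 39.2
```

```bash
python3 go.py 457 132 31.5
```

```text
t 6.55 pos [454.1 132.1  42.1] F [-0.8 -0.1  0. ] grip 0.26 d cm [0.04 0.29 1.06] rot [-0.26  0.08 -0.02]
```

jog_arm --deltas '[{"ax":0,"ay":0,"az":0,"x":0,"y":0,"z":0,"grip":0.2},{"ax":0,"ay":0,"az":0,"x":0,"y":0,"z":0,"grip":0.2},{"ax":0,"ay":0,"az":0,"x":0,"y":0,"z":0,"grip":0.2}]'

```text
time: 6.85
tool_pos: [457.2, 132.4, 45.2]
tcp_rot: [0.761, 0.649, 0.001, 0.001]
wrist_force: [-0.6, 0.1, -0.2]
grip_width: 0.258
grasp_force: 39.2
```

```bash
python3 go.py 457 132 31.5
```

```text
t 6.85 pos [457.2 132.4  45.2] F [-0.6  0.1 -0.2] grip 0.258 d cm [-0.05 -0.02  1.37] rot [ 0.11 -0.03 -0.02]
```

jog_arm --deltas '[{"ax":0,"ay":0,"az":0,"x":0,"y":0,"z":0.9,"grip":0.2},{"ax":0,"ay":0,"az":0,"x":0,"y":0,"z":1.36,"grip":0.2},{"ax":0,"ay":0,"az":0,"x":0,"y":0,"z":1.36,"grip":0.2},{"ax":0,"ay":0,"az":0,"x":0,"y":0,"z":1.36,"grip":0.2},{"ax":0,"ay":0,"az":0,"x":0,"y":0,"z":1.36,"grip":0.55},{"ax":0,"ay":0,"az":0,"x":0,"y":0,"z":1.36,"grip":0.55},{"ax":0,"ay":0,"az":0,"x":0,"y":0,"z":1.36,"grip":0.55},{"ax":0,"ay":0,"az":0,"x":0,"y":0,"z":1.36,"grip":0.55},{"ax":0,"ay":0,"az":0,"x":0,"y":0,"z":-1,"grip":0.55},{"ax":0,"ay":0,"az":0,"x":0,"y":0,"z":-5,"grip":0.55},{"ax":0,"ay":0,"az":0,"x":0,"y":0,"z":-9,"grip":0.55},{"ax":0,"ay":0,"az":0,"x":0,"y":0,"z":-9,"grip":0.55},{"ax":0,"ay":0,"az":0,"x":0,"y":0,"z":-9,"grip":0.55}]'

```text
time: 8.15
tool_pos: [457.1, 132.5, 135.3]
tcp_rot: [0.76, 0.649, 0.001, 0.001]
wrist_force: [0.5, 0.0, -0.1]
grip_width: 0.548
grasp_force: 0.0
```

```bash
python3 go.py 623 -122 140; python3 go.py 623 -122 25; python3 cap.py 67 5
```

```text
t 8.15 pos [457.1 132.5 135.3] F [ 0.5  0.  -0.1] grip 0.548 d cm [-22.53  20.37  -0.43] rot [ 0.15 -0.04 -0.01]
t 8.15 pos [457.1 132.5 135.3] F [ 0.5  0.  -0.1] grip 0.548 d cm [-22.54  20.34  11.07] rot [ 0.15 -0.04 -0.01]
[298 201  32  33 825] [457.7 133.   67. ] tool [ 1.   1.9 66.8]
```

Grey stands at (457.7,133.0), within 1 mm of the middle ring's centre. Now the red vial.

jog_arm --deltas '[{"ax":0,"ay":0,"az":0,"x":-3.5,"y":3.2,"z":0,"grip":0.6},{"ax":0,"ay":0,"az":0,"x":-7,"y":6.4,"z":0,"grip":0.6},{"ax":0,"ay":0,"az":0,"x":-10.5,"y":9.5,"z":0,"grip":0.6},{"ax":0,"ay":0,"az":0,"x":-14,"y":12.7,"z":0,"grip":0.6},{"ax":0,"ay":0,"az":0,"x":-17.5,"y":15.9,"z":0,"grip":0.6},{"ax":0,"ay":0,"az":0,"x":-20.5,"y":18.6,"z":0,"grip":0.6},{"ax":0,"ay":0,"az":0,"x":-22.47,"y":20.45,"z":0,"grip":0.6},{"ax":0,"ay":0,"az":0,"x":-22.47,"y":20.45,"z":0,"grip":0.6},{"ax":0,"ay":0,"az":0,"x":-22.47,"y":20.45,"z":0,"grip":0.6},{"ax":0,"ay":0,"az":0,"x":-22.47,"y":20.45,"z":2,"grip":0.6},{"ax":0,"ay":0,"az":0,"x":-22.47,"y":20.45,"z":5,"grip":0.6},{"ax":0,"ay":0,"az":0,"x":-22.47,"y":20.45,"z":8,"grip":0.6},{"ax":0,"ay":0,"az":0,"x":-22.47,"y":20.45,"z":10,"grip":0.6},{"ax":0,"ay":0,"az":0,"x":-22.47,"y":20.45,"z":11.05,"grip":0.6},{"ax":0,"ay":0,"az":0,"x":-22.47,"y":20.45,"z":11.05,"grip":0.6},{"ax":0,"ay":0,"az":0,"x":-22.47,"y":20.45,"z":11.05,"grip":0.6}]'

```text
time: 9.8
tool_pos: [623.3, -121.0, 24.3]
tcp_rot: [0.76, 0.65, 0.0, 0.0]
wrist_force: [-0.2, -0.5, -0.1]
grip_width: 0.6
grasp_force: 0.0
```

```bash
python3 cap.py 61; python3 go.py 624 -121.5 25
```

```text
[209 272  42  67 639] [ 597.4 -110.8   61. ] tool [  6.4 -27.9 -36. ]
[379 273  42  64 651] [ 652.8 -119.6   61. ] tool [  6.4  28.3 -35.9]
[ 286  278   59   60 2724] [ 624.1 -121.5   61. ] tool [ -0.    0.3 -35.9]
t 9.85 pos [ 624.  -121.5   25.1] F [-0.4 -0.1  0.6] grip 0.597 d cm [-0.    0.    0.01] rot [0.12 0.02 0.02]
```

jog_arm --deltas '[{"ax":0,"ay":0,"az":0,"x":0,"y":0,"z":0,"grip":0.2},{"ax":0,"ay":0,"az":0,"x":0,"y":0,"z":0,"grip":0.2},{"ax":0,"ay":0,"az":0,"x":0,"y":0,"z":0,"grip":0.2},{"ax":0,"ay":0,"az":0,"x":0,"y":0,"z":0,"grip":0.2},{"ax":0,"ay":0,"az":0,"x":0,"y":0,"z":0,"grip":0.2},{"ax":0,"ay":0,"az":0,"x":0,"y":0,"z":0,"grip":0.2},{"ax":0,"ay":0,"az":0,"x":0,"y":0,"z":-2,"grip":0.2},{"ax":0,"ay":0,"az":0,"x":0,"y":0,"z":-5,"grip":0.2},{"ax":0,"ay":0,"az":0,"x":1,"y":-0.7,"z":-8.5,"grip":0.2},{"ax":0,"ay":0,"az":0,"x":3,"y":-2.1,"z":-10.5,"grip":0.2},{"ax":0,"ay":0,"az":0,"x":6,"y":-4.2,"z":-11,"grip":0.2},{"ax":0,"ay":0,"az":0,"x":9.5,"y":-6.6,"z":-11,"grip":0.2},{"ax":0,"ay":0,"az":0,"x":13,"y":-9,"z":-11,"grip":0.2},{"ax":0,"ay":0,"az":0,"x":16.5,"y":-11.4,"z":-11,"grip":0.2},{"ax":0,"ay":0,"az":0,"x":20,"y":-13.8,"z":-11,"grip":0.2},{"ax":0,"ay":0,"az":0,"x":23.5,"y":-16.2,"z":-11,"grip":0.2},{"ax":0,"ay":0,"az":0,"x":26.5,"y":-18.3,"z":-11,"grip":0.2},{"ax":0,"ay":0,"az":0,"x":28.6,"y":-19.8,"z":-11,"grip":0.2},{"ax":0,"ay":0,"az":0,"x":29.6,"y":-20.5,"z":-11,"grip":0.2},{"ax":0,"ay":0,"az":0,"x":29.6,"y":-20.5,"z":-10,"grip":0.2}]'

```text
time: 11.85
tool_pos: [467.6, 204.1, 124.7]
tcp_rot: [0.76, 0.65, 0.001, 0.001]
wrist_force: [0.0, -0.9, -0.4]
grip_width: 0.26
grasp_force: 39.2
```

jog_arm --deltas '[{"ax":0,"ay":0,"az":0,"x":0,"y":0,"z":2,"grip":0.2},{"ax":0,"ay":0,"az":0,"x":0,"y":0,"z":4.5,"grip":0.2},{"ax":0,"ay":0,"az":0,"x":0,"y":0,"z":7,"grip":0.2},{"ax":0,"ay":0,"az":0,"x":0,"y":0,"z":8,"grip":0.2},{"ax":0,"ay":0,"az":0,"x":0,"y":0,"z":8,"grip":0.2},{"ax":0,"ay":0,"az":0,"x":0,"y":0,"z":8,"grip":0.2},{"ax":0,"ay":0,"az":0,"x":0,"y":0,"z":8,"grip":0.2}]'

```text
time: 12.55
tool_pos: [468.5, 202.9, 45.1]
tcp_rot: [0.761, 0.649, 0.001, 0.001]
wrist_force: [0.6, 0.0, -0.0]
grip_width: 0.258
grasp_force: 39.2
```

```bash
python3 go.py 468.1 203.2 31.4
```

```text
t 12.55 pos [468.5 202.9  45.1] F [ 0.6  0.  -0. ] grip 0.258 d cm [ 0.02 -0.05  1.37] rot [ 0.15 -0.06 -0.04]
```

jog_arm --deltas '[{"ax":0,"ay":0,"az":0,"x":0,"y":0,"z":0.9,"grip":0.2},{"ax":0,"ay":0,"az":0,"x":0,"y":0,"z":1.36,"grip":0.2},{"ax":0,"ay":0,"az":0,"x":0,"y":0,"z":1.36,"grip":0.2},{"ax":0,"ay":0,"az":0,"x":0,"y":0,"z":1.36,"grip":0.2},{"ax":0,"ay":0,"az":0,"x":0,"y":0,"z":1.36,"grip":0.55},{"ax":0,"ay":0,"az":0,"x":0,"y":0,"z":1.36,"grip":0.55},{"ax":0,"ay":0,"az":0,"x":0,"y":0,"z":1.36,"grip":0.55},{"ax":0,"ay":0,"az":0,"x":0,"y":0,"z":1.36,"grip":0.55},{"ax":0,"ay":0,"az":0,"x":0,"y":0,"z":-1,"grip":0.55},{"ax":0,"ay":0,"az":0,"x":0,"y":0,"z":-5,"grip":0.55},{"ax":0,"ay":0,"az":0,"x":0,"y":0,"z":-9,"grip":0.55},{"ax":0,"ay":0,"az":0,"x":0,"y":0,"z":-9,"grip":0.55},{"ax":0,"ay":0,"az":0,"x":0,"y":0,"z":-9,"grip":0.55}]'

```text
time: 13.85
tool_pos: [467.8, 203.1, 134.9]
tcp_rot: [0.76, 0.649, 0.001, 0.001]
wrist_force: [0.2, 0.0, 0.1]
grip_width: 0.552
grasp_force: 0.0
```

```bash
python3 cap.py 67 5;  python3 go.py 558.5 -344 25
```

```text
[298 202  33  33 835] [468.4 202.8  67. ] tool [ 0.4  2.  66.3]
t 13.9 pos [466.4 202.8 133.3] F [-0.1 -0.4  0.1] grip 0.553 d cm [-52.55  17.67  10.84] rot [-0.04  0.02 -0.02]
```

jog_arm --deltas '[{"ax":0,"ay":0,"az":0,"x":-4.5,"y":1.5,"z":0,"grip":0.6},{"ax":0,"ay":0,"az":0,"x":-9,"y":3,"z":0,"grip":0.6},{"ax":0,"ay":0,"az":0,"x":-13.5,"y":4.5,"z":0,"grip":0.6},{"ax":0,"ay":0,"az":0,"x":-18,"y":6,"z":0,"grip":0.6},{"ax":0,"ay":0,"az":0,"x":-22.5,"y":7.5,"z":0,"grip":0.6},{"ax":0,"ay":0,"az":0,"x":-27,"y":9,"z":0,"grip":0.6},{"ax":0,"ay":0,"az":0,"x":-31.5,"y":10.5,"z":0,"grip":0.6},{"ax":0,"ay":0,"az":0,"x":-36,"y":12,"z":0,"grip":0.6},{"ax":0,"ay":0,"az":0,"x":-40.5,"y":13.5,"z":0,"grip":0.6},{"ax":0,"ay":0,"az":0,"x":-45,"y":15,"z":0,"grip":0.6},{"ax":0,"ay":0,"az":0,"x":-49.5,"y":16.5,"z":0,"grip":0.6},{"ax":0,"ay":0,"az":0,"x":-52.6,"y":17.5,"z":0,"grip":0.6},{"ax":0,"ay":0,"az":0,"x":-52.6,"y":17.5,"z":0,"grip":0.6},{"ax":0,"ay":0,"az":0,"x":-52.6,"y":17.5,"z":0,"grip":0.6},{"ax":0,"ay":0,"az":0,"x":-52.6,"y":17.5,"z":3,"grip":0.6},{"ax":0,"ay":0,"az":0,"x":-52.6,"y":17.5,"z":6,"grip":0.6},{"ax":0,"ay":0,"az":0,"x":-52.6,"y":17.5,"z":9,"grip":0.6},{"ax":0,"ay":0,"az":0,"x":-52.6,"y":17.5,"z":11,"grip":0.6},{"ax":0,"ay":0,"az":0,"x":-52.6,"y":17.5,"z":11,"grip":0.6},{"ax":0,"ay":0,"az":0,"x":-52.6,"y":17.5,"z":11,"grip":0.6}]'

```text
time: 15.9
tool_pos: [556.9, -342.1, 23.0]
tcp_rot: [0.76, 0.65, -0.0, -0.001]
wrist_force: [0.3, -1.0, 0.2]
grip_width: 0.599
grasp_force: 0.0
```

```bash
python3 cap.py 61; python3 go.py 446 64.3 25
```

```text
[209 274  41  66 823] [ 531.2 -332.7   61. ] tool [  6.3 -28.  -36.6]
[380 274  41  66 833] [ 586.2 -341.3   61. ] tool [  6.3  27.7 -36.5]
[ 286  284   60   61 2762] [ 557.9 -344.6   61. ] tool [ -1.4   0.2 -36.5]
t 15.95 pos [ 557.9 -343.2   24.5] F [-0.1  0.4  1.3] grip 0.598 d cm [ 38.52 -17.39  -0.07] rot [0.03 0.01 0.05]
```

jog_arm --deltas '[{"ax":0,"ay":0,"az":0,"x":0,"y":0,"z":0,"grip":0.2},{"ax":0,"ay":0,"az":0,"x":0,"y":0,"z":0,"grip":0.2},{"ax":0,"ay":0,"az":0,"x":0,"y":0,"z":0,"grip":0.2},{"ax":0,"ay":0,"az":0,"x":0,"y":0,"z":0,"grip":0.2},{"ax":0,"ay":0,"az":0,"x":0,"y":0,"z":0,"grip":0.2},{"ax":0,"ay":0,"az":0,"x":0,"y":0,"z":0,"grip":0.2},{"ax":0,"ay":0,"az":0,"x":0,"y":0,"z":-2,"grip":0.2},{"ax":0,"ay":0,"az":0,"x":0,"y":0,"z":-5,"grip":0.2},{"ax":0,"ay":0,"az":0,"x":1,"y":-0.5,"z":-8.5,"grip":0.2},{"ax":0,"ay":0,"az":0,"x":4,"y":-1.8,"z":-10.5,"grip":0.2},{"ax":0,"ay":0,"az":0,"x":8,"y":-3.6,"z":-11,"grip":0.2},{"ax":0,"ay":0,"az":0,"x":12,"y":-5.4,"z":-11,"grip":0.2},{"ax":0,"ay":0,"az":0,"x":16,"y":-7.2,"z":-11,"grip":0.2},{"ax":0,"ay":0,"az":0,"x":20,"y":-9,"z":-11,"grip":0.2},{"ax":0,"ay":0,"az":0,"x":24,"y":-10.8,"z":-11,"grip":0.2},{"ax":0,"ay":0,"az":0,"x":28,"y":-12.6,"z":-11,"grip":0.2},{"ax":0,"ay":0,"az":0,"x":32,"y":-14.4,"z":-11,"grip":0.2},{"ax":0,"ay":0,"az":0,"x":35.5,"y":-16,"z":-11,"grip":0.2},{"ax":0,"ay":0,"az":0,"x":38,"y":-17.1,"z":-11,"grip":0.2},{"ax":0,"ay":0,"az":0,"x":38.65,"y":-17.4,"z":-11,"grip":0.2}]'

```text
time: 17.95
tool_pos: [444.7, 67.1, 133.6]
tcp_rot: [0.759, 0.651, -0.0, -0.0]
wrist_force: [0.5, -0.8, -0.7]
grip_width: 0.26
grasp_force: 39.2
```

jog_arm --deltas '[{"ax":0,"ay":0,"az":0,"x":0,"y":0,"z":0,"grip":0.2},{"ax":0,"ay":0,"az":0,"x":0,"y":0,"z":3,"grip":0.2},{"ax":0,"ay":0,"az":0,"x":0,"y":0,"z":6,"grip":0.2},{"ax":0,"ay":0,"az":0,"x":0,"y":0,"z":8,"grip":0.2},{"ax":0,"ay":0,"az":0,"x":0,"y":0,"z":9,"grip":0.2},{"ax":0,"ay":0,"az":0,"x":0,"y":0,"z":9,"grip":0.2},{"ax":0,"ay":0,"az":0,"x":0,"y":0,"z":9,"grip":0.2},{"ax":0,"ay":0,"az":0,"x":0,"y":0,"z":9,"grip":0.2}]'

```text
time: 18.75
tool_pos: [447.6, 64.6, 45.1]
tcp_rot: [0.761, 0.649, 0.001, 0.001]
wrist_force: [-0.1, -0.3, 0.5]
grip_width: 0.266
grasp_force: 39.2
```

```bash
python3 go.py 446.2 65.7 31.3
```

```text
t 18.75 pos [447.6  64.6  45.1] F [-0.1 -0.3  0.5] grip 0.266 d cm [ 0.09 -0.16  1.38] rot [ 0.17 -0.01 -0.04]
```

jog_arm --deltas '[{"ax":0,"ay":0,"az":0,"x":0,"y":-0.12,"z":0.9,"grip":0.2},{"ax":0,"ay":0,"az":0,"x":0,"y":-0.12,"z":1.36,"grip":0.2},{"ax":0,"ay":0,"az":0,"x":0,"y":-0.12,"z":1.36,"grip":0.2},{"ax":0,"ay":0,"az":0,"x":0,"y":-0.12,"z":1.36,"grip":0.2},{"ax":0,"ay":0,"az":0,"x":0,"y":-0.12,"z":1.36,"grip":0.55},{"ax":0,"ay":0,"az":0,"x":0,"y":-0.12,"z":1.36,"grip":0.55},{"ax":0,"ay":0,"az":0,"x":0,"y":-0.12,"z":1.36,"grip":0.55},{"ax":0,"ay":0,"az":0,"x":0,"y":-0.12,"z":1.36,"grip":0.55},{"ax":0,"ay":0,"az":0,"x":0,"y":-0.12,"z":-1,"grip":0.55},{"ax":0,"ay":0,"az":0,"x":0,"y":-0.12,"z":-5,"grip":0.55},{"ax":0,"ay":0,"az":0,"x":0,"y":-0.12,"z":-9,"grip":0.55},{"ax":0,"ay":0,"az":0,"x":0,"y":-0.12,"z":-9,"grip":0.55},{"ax":0,"ay":0,"az":0,"x":0,"y":-0.12,"z":-9,"grip":0.55}]'

```text
time: 20.05
tool_pos: [445.7, 65.1, 134.7]
tcp_rot: [0.76, 0.649, 0.001, 0.001]
wrist_force: [-0.9, 0.3, -0.5]
grip_width: 0.545
grasp_force: 0.0
```

```bash
python3 cap.py 67 5;  python3 go.py 614 28 150
```

```text
[298 203  33  33 833] [446.3  64.3  67. ] tool [-0.6  2.1 66.3]
t 20.1 pos [444.4  65.2 133.3] F [-0.2  0.1 -0.3] grip 0.55 d cm [-1.01 17.34 -1.69] rot [-0.05  0.01 -0.01]
```

All three vials are within 1 mm of their ring centres. Next I'll look at the dish from the hover point.

jog_arm --deltas '[{"ax":0,"ay":0,"az":0,"x":0,"y":4,"z":-1.5,"grip":1},{"ax":0,"ay":0,"az":0,"x":0,"y":8,"z":-1.5,"grip":1},{"ax":0,"ay":0,"az":0,"x":-0.5,"y":12,"z":-1.5,"grip":1},{"ax":0,"ay":0,"az":0,"x":-1,"y":15.5,"z":-1.5,"grip":1},{"ax":0,"ay":0,"az":0,"x":-1,"y":17.2,"z":-1.5,"grip":1},{"ax":0,"ay":0,"az":0,"x":-1,"y":17.2,"z":-1.5,"grip":1},{"ax":0,"ay":0,"az":0,"x":-1,"y":17.2,"z":-1.5,"grip":1},{"ax":0,"ay":0,"az":0,"x":-1,"y":17.2,"z":-1.5,"grip":1}]'

```text
time: 20.9
tool_pos: [611.2, 28.8, 147.2]
tcp_rot: [0.76, 0.649, -0.001, -0.001]
wrist_force: [-0.2, 0.6, 0.6]
grip_width: 1.003
grasp_force: 0.0
```

```bash
cat > disc.py <<'E'
from m import *
# circle fit on strong edges near a predicted circle, at height z
def disc(c,o,r,z,band=4):
    e=cv2.Canny(cv2.GaussianBlur(c["frame"],(3,3),0),40,100); v,u=np.nonzero(e); Q=np.array([cast(c,a,b,z)[:2] for a,b in zip(u,v)]); o=np.array(o,float)
    for bd in (8,6,band,band,band,2.5,2.5):
        d=np.linalg.norm(Q-o,axis=1); k=abs(d-r)<bd; A=np.c_[2*Q[k],np.ones(k.sum())]; x=np.linalg.lstsq(A,(Q[k]**2).sum(1),rcond=None)[0]; o=x[:2]
    return o.round(1),round(float(np.sqrt(x[2]+o@o)),1),int(k.sum())
E
python3 - <<'E'
from disc import *
c=img("wrist"); s=robot.observe(); print(s["tool_pos"],s["grip_width"]); np.savez("w5.npz",**c)
f=c["frame"].copy(); P=cloud(c)
print(disc(c,(628,115),31.5,13))
k=(P[...,2]>8)&(P[...,2]<25)&(np.hypot(P[...,0]-628,P[...,1]-115)<45); q=P[k]; print(k.sum(),q.mean(0).round(1),q.min(0).round(1),q.max(0).round(1))
cv2.imwrite("pics/w5.png",f)
E
python3 go.py 628 115 60
```

```text
[611.47674496  28.82201761 147.72869885] 0.9994960401088276
(array([630.4, 116.8]), 31.3, 474)
5485 [630.9 117.8  15.3] [598.7  85.1  12.7] [663.  149.1  17.9]
t 20.95 pos [611.5  28.8 147.7] F [-0.6  0.1  0.5] grip 0.999 d cm [8.77 0.31 8.77] rot [-0.15  0.01  0.01]
```

View pics/w5.png

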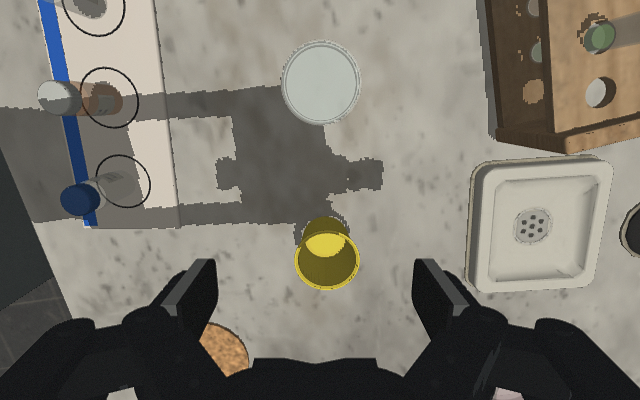

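The wrist view shows the dish at (320,82), the cup rim at (327,260), and the vial bottoms inside their rings. Before the low dish grasp, I'll measure from depth how far back the fingertips sit at partial opening.

jog_arm --deltas '[{"ax":0,"ay":0,"az":0,"x":4,"y":0.2,"z":4,"grip":0.86},{"ax":0,"ay":0,"az":0,"x":8,"y":0.3,"z":8,"grip":0.86},{"ax":0,"ay":0,"az":0,"x":8.9,"y":0.3,"z":9.7,"grip":0.86},{"ax":0,"ay":0,"az":0,"x":8.9,"y":0.3,"z":9.7,"grip":0.86},{"ax":0,"ay":0,"az":0,"x":8.9,"y":0.3,"z":9.7,"grip":0.86},{"ax":0,"ay":0,"az":0,"x":8.9,"y":0.3,"z":9.7,"grip":0.86},{"ax":0,"ay":0,"az":0,"x":8.9,"y":0.3,"z":9.7,"grip":0.86}]'

```text
time: 21.65
tool_pos: [631.7, 114.8, 54.2]
tcp_rot: [0.761, 0.649, 0.002, 0.001]
wrist_force: [-0.6, 0.1, 0.1]
grip_width: 0.861
grasp_force: 0.0
```

```bash
python3 - <<'E'
from disc import *
for nm in("w5","w4",None):
    if nm: c=dict(np.load(nm+".npz"))
    else: c=img("wrist"); np.savez("w6.npz",**c)
    s=robot.observe(); 
    # tool frame from camera pose: camera sits at tool (72.4,0.2,-143.7)
    q=R.from_quat(s["tcp_rot"]).inv(); L=q.apply((cloud(c)-np.array(c["position"])).reshape(-1,3))+[72.4,0.2,-143.7]
    k=(abs(L[:,0])<14)&(abs(L[:,1])>15)&(abs(L[:,1])<60)&(L[:,2]>-40)&(L[:,2]<12)
    for sg in(-1,1):
        a=L[k&(L[:,1]*sg>0)]; print(nm,sg,len(a),"tip z 99pct",np.percentile(a[:,2],[50,95,99,100]).round(1),"y",np.percentile(abs(a[:,1]),[1,50,99]).round(1))
c=dict(np.load("w6.npz")); print(disc(c,(629.5,116.5),31.5,13)); cv2.imwrite("pics/w6.png",c["frame"][150:400])
E
python3 go.py 629.5 116.6 20
```

```text
w5 -1 1834 tip z 99pct [-30.1 -17.5 -15.3 -14.1] y [42.7 43.3 56.4]
w5 1 1891 tip z 99pct [-29.9 -17.1 -14.8 -13.5] y [41.8 42.5 55.5]
w4 -1 1823 tip z 99pct [-25.9  -9.3  -5.7  -3.7] y [25.3 26.  38.9]
w4 1 1821 tip z 99pct [-25.8  -9.2  -5.4  -3.6] y [25.4 26.  39. ]
None -1 1984 tip z 99pct [-28.3 -13.9 -10.7  -9.1] y [36.  36.5 49.7]
None 1 1965 tip z 99pct [-28.3 -13.7 -10.9  -9.6] y [36.7 37.3 50.5]
(array([630.6, 116.5]), 31.3, 700)
t 21.7 pos [631.5 114.8  54. ] F [-0.1 -0.1  0.3] grip 0.859 d cm [ 0.15 -0.24  3.4 ] rot [ 0.21 -0.03 -0.09]
```

View pics/w6.png

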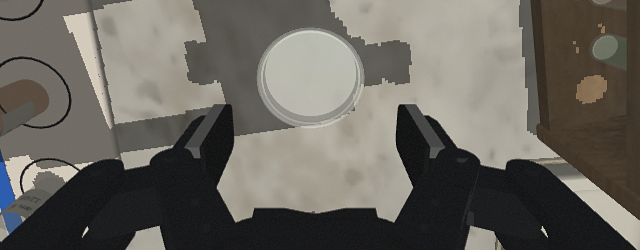

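Tips sit 9 mm behind the TCP at 0.86 open and about 6.6 mm behind at dish width, so TCP z ≈ -3 puts them at z ≈ 3–4. The crop shows the dish at (310,75), centred between the fingers.

jog_arm --deltas '[{"ax":0,"ay":0,"az":0,"x":0,"y":0.1,"z":2,"grip":0.86},{"ax":0,"ay":0,"az":0,"x":0,"y":0.1,"z":3,"grip":0.86},{"ax":0,"ay":0,"az":0,"x":0,"y":0.1,"z":3,"grip":0.86},{"ax":0,"ay":0,"az":0,"x":0,"y":0.1,"z":3,"grip":0.86},{"ax":0,"ay":0,"az":0,"x":0,"y":0.1,"z":3,"grip":0.86}]'

```text
time: 22.2
tool_pos: [631.8, 115.5, 22.6]
tcp_rot: [0.761, 0.649, 0.001, 0.0]
wrist_force: [-0.6, -0.2, 0.6]
grip_width: 0.859
grasp_force: 0.0
```

```bash
for i in 1 2 3; do python3 go.py 630 116.5 -3; done; python3 -c "
from disc import *
print(disc(img('wrist'),(630.,116.5),31.5,13))"
```

```text
t 22.2 pos [631.8 115.5  22.6] F [-0.6 -0.2  0.6] grip 0.859 d cm [ 0.07 -0.2   2.56] rot [ 0.08 -0.02 -0.02]
t 22.2 pos [631.8 115.5  22.6] F [-0.6 -0.2  0.6] grip 0.859 d cm [ 0.07 -0.2   2.56] rot [ 0.08 -0.02 -0.02]
t 22.2 pos [631.8 115.5  22.6] F [-0.6 -0.2  0.6] grip 0.859 d cm [ 0.07 -0.2   2.56] rot [ 0.08 -0.02 -0.02]
(array([630.6, 116.5]), 31.2, 845)
```

jog_arm --deltas '[{"ax":0,"ay":0,"az":0,"x":0.07,"y":-0.12,"z":1.2,"grip":0.86},{"ax":0,"ay":0,"az":0,"x":0.07,"y":-0.12,"z":2,"grip":0.86},{"ax":0,"ay":0,"az":0,"x":0.07,"y":-0.12,"z":2.2,"grip":0.86},{"ax":0,"ay":0,"az":0,"x":0.07,"y":-0.12,"z":2.2,"grip":0.86},{"ax":0,"ay":0,"az":0,"x":0.07,"y":-0.12,"z":2.2,"grip":0.86},{"ax":0,"ay":0,"az":0,"x":0.07,"y":-0.12,"z":2.2,"grip":0.86}]'

```text
time: 22.85
tool_pos: [630.4, 116.5, 0.1]
tcp_rot: [0.76, 0.649, 0.0, 0.0]
wrist_force: [-0.9, 0.0, -0.1]
grip_width: 0.859
grasp_force: 0.0
```

```bash
python3 go.py 630 116.5 -3
```

```text
t 22.85 pos [6.304e+02 1.165e+02 1.000e-01] F [-0.9  0.  -0.1] grip 0.859 d cm [-0.01 -0.04  0.31] rot [ 0.04 -0.01 -0.01]
```

Closing gently, then a short lift.

jog_arm --deltas '[{"ax":0,"ay":0,"az":0,"x":0,"y":-0.03,"z":0.28,"grip":0.86},{"ax":0,"ay":0,"az":0,"x":0,"y":-0.03,"z":0.28,"grip":0.86},{"ax":0,"ay":0,"az":0,"x":0,"y":-0.03,"z":0.28,"grip":0.65},{"ax":0,"ay":0,"az":0,"x":0,"y":-0.03,"z":0.28,"grip":0.65},{"ax":0,"ay":0,"az":0,"x":0,"y":-0.03,"z":0.28,"grip":0.65},{"ax":0,"ay":0,"az":0,"x":0,"y":-0.03,"z":0.28,"grip":0.65},{"ax":0,"ay":0,"az":0,"x":0,"y":-0.03,"z":0.28,"grip":0.65}]' --squeeze 30

```text
time: 23.55
tool_pos: [630.0, 116.5, -2.8]
tcp_rot: [0.761, 0.649, 0.0, 0.0]
wrist_force: [0.7, -0.4, 0.6]
grip_width: 0.72
grasp_force: 32.7
```

```bash
python3 go.py 630 116.5 -3; python3 -c "
from disc import *
print(disc(img('wrist'),(630.,116.5),31.5,13))"
```

```text
t 23.55 pos [630.  116.5  -2.8] F [ 0.7 -0.4  0.6] grip 0.72 d cm [0.   0.   0.02] rot [ 0.03 -0.01 -0.02]
(array([630.9, 116.4]), 31.3, 1012)
```

jog_arm --deltas '[{"ax":0,"ay":0,"az":0,"x":0,"y":0,"z":-1,"grip":0.65},{"ax":0,"ay":0,"az":0,"x":0,"y":0,"z":-3,"grip":0.65},{"ax":0,"ay":0,"az":0,"x":0,"y":0,"z":-6,"grip":0.65},{"ax":0,"ay":0,"az":0,"x":0,"y":0,"z":-9,"grip":0.65},{"ax":0,"ay":0,"az":0,"x":-0.5,"y":-0.2,"z":-12,"grip":0.65},{"ax":0,"ay":0,"az":0,"x":-2,"y":-0.7,"z":-14.5,"grip":0.65},{"ax":0,"ay":0,"az":0,"x":-5,"y":-1.7,"z":-15.3,"grip":0.65},{"ax":0,"ay":0,"az":0,"x":-8.5,"y":-2.9,"z":-15.3,"grip":0.65},{"ax":0,"ay":0,"az":0,"x":-12,"y":-4.1,"z":-15.3,"grip":0.65},{"ax":0,"ay":0,"az":0,"x":-15.5,"y":-5.2,"z":-15.3,"grip":0.65},{"ax":0,"ay":0,"az":0,"x":-19,"y":-6.4,"z":-15.3,"grip":0.65},{"ax":0,"ay":0,"az":0,"x":-22.5,"y":-7.6,"z":-15.3,"grip":0.65},{"ax":0,"ay":0,"az":0,"x":-26,"y":-8.8,"z":-15.3,"grip":0.65},{"ax":0,"ay":0,"az":0,"x":-29.5,"y":-10,"z":-15.3,"grip":0.65},{"ax":0,"ay":0,"az":0,"x":-32.5,"y":-11,"z":-15.3,"grip":0.65},{"ax":0,"ay":0,"az":0,"x":-34.7,"y":-11.7,"z":-15.3,"grip":0.65},{"ax":0,"ay":0,"az":0,"x":-35.7,"y":-12.1,"z":-15.3,"grip":0.65},{"ax":0,"ay":0,"az":0,"x":-35.7,"y":-12.1,"z":-15.3,"grip":0.65},{"ax":0,"ay":0,"az":0,"x":-35.7,"y":-12.1,"z":-15.3,"grip":0.65},{"ax":0,"ay":0,"az":0,"x":-35.7,"y":-12.1,"z":-15.3,"grip":0.65}]'

```text
time: 25.6
tool_pos: [454.7, -216.0, 150.0]
tcp_rot: [0.76, 0.65, 0.0, -0.0]
wrist_force: [-0.1, -0.1, -0.1]
grip_width: 0.722
grasp_force: 32.8
```

```bash
python3 - <<'E'
from disc import *
c=img("wrist"); s=robot.observe(); np.savez("w7.npz",**c); cv2.imwrite("pics/w7.png",c["frame"])
r=blob(c,[5,90,60],[22,255,255],(0,0,640,400)); print(s["tool_pos"],s["grasp_force"],r[1],circ(c,r[2],4)); print(disc(c,circ(c,r[2],4)[1][0],47,4))
E
python3 go.py 469 -134 30
```

```text
[ 454.73225662 -216.04958937  149.95470542] 32.76892304420471 [  258    33   112   118 10372] (((467.93621826171875, -134.76528930664062), 46.9185791015625), ((467.93792724609375, -134.69447326660156), (92.69568634033203, 92.80025482177734), 104.27027130126953))
(array([ 467.7, -134.8]), 46.8, 501)
t 25.65 pos [ 454.7 -216.   150. ] F [0.7 0.6 0.5] grip 0.718 d cm [ 8.32  0.14 12.  ] rot [-0.   -0.02  0.08]
```

View pics/w7.png

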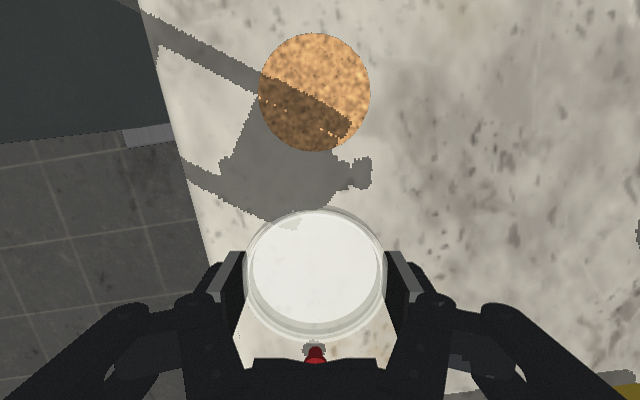

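The wrist view shows the dish held level at (315,272) and the cork mat at (315,92), centred at (467.8,-134.8) with radius 46.8, matching the 94 mm size.

jog_arm --deltas '[{"ax":0,"ay":0,"az":0,"x":2,"y":0,"z":1,"grip":0.65},{"ax":0,"ay":0,"az":0,"x":5,"y":0,"z":4,"grip":0.65},{"ax":0,"ay":0,"az":0,"x":7.5,"y":0,"z":7,"grip":0.65},{"ax":0,"ay":0,"az":0,"x":8.3,"y":0,"z":10,"grip":0.65},{"ax":0,"ay":0,"az":0,"x":8.3,"y":0,"z":12.5,"grip":0.65},{"ax":0,"ay":0,"az":0,"x":8.3,"y":0,"z":13.8,"grip":0.65},{"ax":0,"ay":0,"az":0,"x":8.3,"y":0,"z":13.8,"grip":0.65},{"ax":0,"ay":0,"az":0,"x":8.3,"y":0,"z":13.8,"grip":0.65},{"ax":0,"ay":0,"az":0,"x":8.3,"y":0,"z":13.8,"grip":0.65}]'

```text
time: 26.55
tool_pos: [468.8, -136.0, 13.5]
tcp_rot: [0.761, 0.649, 0.001, 0.002]
wrist_force: [0.2, -0.1, 0.2]
grip_width: 0.719
grasp_force: 32.8
```

```bash
python3 go.py 467.2 -134 1.5; python3 - <<'E'
from disc import *
c=img("wrist"); np.savez("w8.npz",**c); r=blob(c,[5,90,60],[22,255,255],(0,0,640,400)); print(r[1],disc(c,(467.5,-134.5),47,4)); z=26; print(disc(c,(467.5,-134),31.5,z)); 
E
```

```text
t 26.55 pos [ 468.8 -136.    13.5] F [ 0.2 -0.1  0.2] grip 0.719 d cm [ 0.17 -0.2   1.2 ] rot [ 0.18  0.06 -0.03]
[ 217  162  186  100 8360] (array([ 467.4, -135.8]), 47.2, 855)
(array([ 469.3, -138.2]), 31.7, 1204)
```

jog_arm --deltas '[{"ax":0,"ay":0,"az":0,"x":0.1,"y":-0.05,"z":0.6,"grip":0.65},{"ax":0,"ay":0,"az":0,"x":0.1,"y":-0.05,"z":0.6,"grip":0.65},{"ax":0,"ay":0,"az":0,"x":0.1,"y":-0.05,"z":0.6,"grip":0.65},{"ax":0,"ay":0,"az":0,"x":0.1,"y":-0.05,"z":0.6,"grip":0.65}]'

```text
time: 27.0
tool_pos: [467.0, -134.1, 6.1]
tcp_rot: [0.761, 0.649, 0.0, 0.0]
wrist_force: [-0.3, 0.0, -0.9]
grip_width: 0.725
grasp_force: 32.8
```

```bash
python3 go.py 467.2 -134 1.5; python3 - <<'E'
from disc import *
c=img("wrist"); s=robot.observe(); np.savez("w8.npz",**c); print(s["tool_pos"],disc(c,(467.5,-134.5),47,4)); z=s["tool_pos"][2]+15.8; print(disc(c,(467.5,-134),31.5,z)); 
E
```

```text
t 27.0 pos [ 467.  -134.1    6.1] F [-0.3  0.  -0.9] grip 0.725 d cm [0.02 0.02 0.46] rot [ 0.01  0.   -0.02]
[ 467.00002744 -134.15676138    6.07430589] (array([ 467.6, -135. ]), 46.9, 836)
(array([ 468. , -133.9]), 31.3, 1094)
```

jog_arm --deltas '[{"ax":0,"ay":0,"az":0,"x":-0.07,"y":0,"z":0.3,"grip":0.65},{"ax":0,"ay":0,"az":0,"x":-0.07,"y":0,"z":0.46,"grip":0.65},{"ax":0,"ay":0,"az":0,"x":-0.07,"y":0,"z":0.46,"grip":0.65},{"ax":0,"ay":0,"az":0,"x":-0.07,"y":0,"z":0.46,"grip":0.65},{"ax":0,"ay":0,"az":0,"x":-0.07,"y":0,"z":0.46,"grip":0.9},{"ax":0,"ay":0,"az":0,"x":-0.07,"y":0,"z":0.46,"grip":0.9},{"ax":0,"ay":0,"az":0,"x":-0.07,"y":0,"z":0.46,"grip":0.9},{"ax":0,"ay":0,"az":0,"x":-0.07,"y":0,"z":0.46,"grip":0.9},{"ax":0,"ay":0,"az":0,"x":-0.07,"y":0,"z":-1,"grip":0.9},{"ax":0,"ay":0,"az":0,"x":-0.07,"y":0,"z":-5,"grip":0.9},{"ax":0,"ay":0,"az":0,"x":-0.07,"y":0,"z":-9,"grip":0.9},{"ax":0,"ay":0,"az":0,"x":-0.07,"y":0,"z":-12,"grip":0.9},{"ax":0,"ay":0,"az":0,"x":-0.07,"y":0,"z":-12,"grip":0.9},{"ax":0,"ay":0,"az":0,"x":-0.07,"y":0,"z":-12,"grip":0.9},{"ax":0,"ay":0,"az":0,"x":-0.07,"y":0,"z":-12,"grip":0.9}]'

```text
time: 28.55
tool_pos: [465.6, -134.2, 124.5]
tcp_rot: [0.76, 0.649, -0.001, -0.001]
wrist_force: [0.2, 0.2, -0.0]
grip_width: 0.9
grasp_force: 0.0
```

```bash
python3 - <<'E'
from disc import *
c=img("wrist"); s=robot.observe(); np.savez("w9.npz",**c); print(s["tool_pos"],disc(c,(467.5,-134.5),47,4)); print(disc(c,(467.5,-134),31.5,17)); cv2.imwrite("pics/w9.png",c["frame"][100:]); 
E
python3 go.py 615 -17 130
python3 -c "
from disc import *
print(disc(dict(np.load('w5.npz')),(614,-17),26,51))"
```

```text
[ 465.40051242 -134.03894105  124.1531657 ] (array([ 467.9, -134.9]), 46.8, 475)
(array([ 467.9, -135.1]), 31.9, 342)
t 28.6 pos [ 465.4 -134.   124.2] F [-0.3  0.3  0.1] grip 0.897 d cm [13.9  12.94 -0.62] rot [-0.21 -0.07 -0.01]
(array([613.8, -18. ]), 25.8, 274)
```

View pics/w9.png

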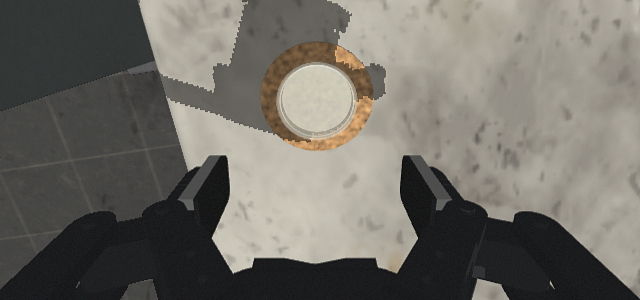

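The dish is centred on the mat; the crop shows both at (317,97). Now the cup.

jog_arm --deltas '[{"ax":0,"ay":0,"az":0,"x":3,"y":2.8,"z":0,"grip":0.9},{"ax":0,"ay":0,"az":0,"x":6,"y":5.6,"z":0,"grip":0.9},{"ax":0,"ay":0,"az":0,"x":9,"y":8.4,"z":0,"grip":0.9},{"ax":0,"ay":0,"az":0,"x":12,"y":11.1,"z":0,"grip":0.9},{"ax":0,"ay":0,"az":0,"x":13.8,"y":12.8,"z":0,"grip":0.9},{"ax":0,"ay":0,"az":0,"x":13.8,"y":12.8,"z":0,"grip":0.9},{"ax":0,"ay":0,"az":0,"x":13.8,"y":12.8,"z":1,"grip":0.9},{"ax":0,"ay":0,"az":0,"x":13.8,"y":12.8,"z":4,"grip":0.9},{"ax":0,"ay":0,"az":0,"x":13.8,"y":12.8,"z":4,"grip":0.9},{"ax":0,"ay":0,"az":0,"x":13.8,"y":12.8,"z":4,"grip":0.9},{"ax":0,"ay":0,"az":0,"x":13.8,"y":12.8,"z":4,"grip":0.9}]'

```text
time: 29.7
tool_pos: [615.0, -19.2, 86.7]
tcp_rot: [0.761, 0.649, 0.0, 0.0]
wrist_force: [-0.0, -0.4, 0.9]
grip_width: 0.904
grasp_force: 0.0
```

```bash
python3 - <<'E'
from disc import *
c=img("wrist"); s=robot.observe(); print(s["tool_pos"],disc(c,(614,-17.5),26,51)); r=blob(c,[20,80,40],[36,255,255],(200,150,440,400)); print(r[1],circ(c,r[2],51)[1])
E
python3 go.py 614 -17.3 20
```

```text
[615.48391209 -19.17701496  87.24382746] (array([614.4, -16.7]), 25.9, 451)
[ 266  180   91   95 6399] ((614.4238891601562, -16.02741813659668), (51.14180374145508, 56.88593292236328), 170.37721252441406)
t 29.75 pos [615.5 -19.2  87.2] F [-0.6 -0.7  1.1] grip 0.898 d cm [ 0.16 -0.19  6.72] rot [ 0.11  0.   -0.06]
```

jog_arm --deltas '[{"ax":0,"ay":0,"az":0,"x":0.15,"y":-0.1,"z":2,"grip":0.9},{"ax":0,"ay":0,"az":0,"x":0.15,"y":-0.1,"z":4,"grip":0.9},{"ax":0,"ay":0,"az":0,"x":0.15,"y":-0.1,"z":6,"grip":0.9},{"ax":0,"ay":0,"az":0,"x":0.15,"y":-0.1,"z":6.5,"grip":0.9},{"ax":0,"ay":0,"az":0,"x":0.15,"y":-0.1,"z":6.5,"grip":0.9},{"ax":0,"ay":0,"az":0,"x":0.15,"y":-0.1,"z":6.5,"grip":0.9},{"ax":0,"ay":0,"az":0,"x":0.15,"y":-0.1,"z":6.5,"grip":0.9},{"ax":0,"ay":0,"az":0,"x":0.15,"y":-0.1,"z":6.5,"grip":0.5},{"ax":0,"ay":0,"az":0,"x":0.15,"y":-0.1,"z":6.5,"grip":0.5},{"ax":0,"ay":0,"az":0,"x":0.15,"y":-0.1,"z":6.5,"grip":0.5},{"ax":0,"ay":0,"az":0,"x":0.15,"y":-0.1,"z":6.5,"grip":0.5},{"ax":0,"ay":0,"az":0,"x":0.15,"y":-0.1,"z":6.5,"grip":0.5},{"ax":0,"ay":0,"az":0,"x":0.15,"y":-0.1,"z":6.5,"grip":0.5}]' --squeeze 25

```text
time: 31.05
tool_pos: [614.7, -16.9, 22.1]
tcp_rot: [0.76, 0.649, 0.0, 0.0]
wrist_force: [-1.9, -0.2, 5.9]
grip_width: 0.586
grasp_force: 25.6
```

```bash
python3 go.py 467.4 -134.6 130; python3 - <<'E'
from disc import *
c=img("wrist"); s=robot.observe(); print(s["tool_pos"],disc(c,(614,-17.),26,51)); cv2.imwrite("pics/w10.png",c["frame"][150:])
E
```

```text
t 31.05 pos [614.7 -16.9  22.1] F [-1.9 -0.2  5.9] grip 0.586 d cm [-13.93 -12.69 -10.81] rot [ 0.06  0.   -0.01]
[614.68520498 -16.9282037   22.07070512] (array([615. , -17.6]), 26.0, 593)
```

View pics/w10.png

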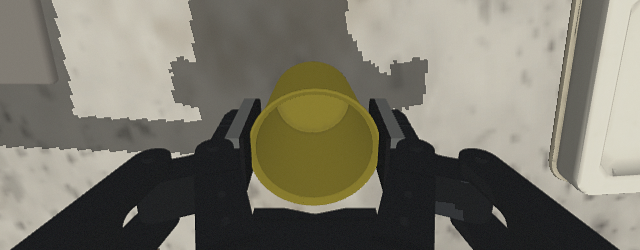

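The cup is gripped squarely, with its rim at crop (315,147). Carrying it to the dish.

jog_arm --deltas '[{"ax":0,"ay":0,"az":0,"x":0,"y":0,"z":-1,"grip":0.5},{"ax":0,"ay":0,"az":0,"x":0,"y":0,"z":-3,"grip":0.5},{"ax":0,"ay":0,"az":0,"x":0,"y":0,"z":-5.5,"grip":0.5},{"ax":0,"ay":0,"az":0,"x":0,"y":0,"z":-8,"grip":0.5},{"ax":0,"ay":0,"az":0,"x":-1,"y":-0.9,"z":-9,"grip":0.5},{"ax":0,"ay":0,"az":0,"x":-3,"y":-2.7,"z":-9,"grip":0.5},{"ax":0,"ay":0,"az":0,"x":-5.5,"y":-5,"z":-9,"grip":0.5},{"ax":0,"ay":0,"az":0,"x":-8,"y":-7.3,"z":-9,"grip":0.5},{"ax":0,"ay":0,"az":0,"x":-10.5,"y":-9.6,"z":-9,"grip":0.5},{"ax":0,"ay":0,"az":0,"x":-12.5,"y":-11.4,"z":-9,"grip":0.5},{"ax":0,"ay":0,"az":0,"x":-13.6,"y":-12.4,"z":-8.5,"grip":0.5},{"ax":0,"ay":0,"az":0,"x":-13.9,"y":-12.7,"z":-6.5,"grip":0.5},{"ax":0,"ay":0,"az":0,"x":-13.9,"y":-12.7,"z":-4.5,"grip":0.5},{"ax":0,"ay":0,"az":0,"x":-13.9,"y":-12.7,"z":-3,"grip":0.5},{"ax":0,"ay":0,"az":0,"x":-13.9,"y":-12.7,"z":-2.7,"grip":0.5},{"ax":0,"ay":0,"az":0,"x":-13.9,"y":-12.7,"z":-2.7,"grip":0.5},{"ax":0,"ay":0,"az":0,"x":-13.9,"y":-12.7,"z":-2.7,"grip":0.5},{"ax":0,"ay":0,"az":0,"x":-13.9,"y":-12.7,"z":-2.7,"grip":0.5}]'

```text
time: 32.9
tool_pos: [467.9, -134.6, 49.0]
tcp_rot: [0.76, 0.649, 0.0, 0.001]
wrist_force: [0.7, -0.8, 0.2]
grip_width: 0.585
grasp_force: 26.1
```

```bash
python3 go.py 467.4 -134.3 39.4; python3 - <<'E'
from disc import *
c=img("wrist"); s=robot.observe(); z=s["tool_pos"][2]+28.9; print(disc(c,(467.5,-134.5),47,4),disc(c,(467.5,-135.),26,z)); cv2.imwrite("pics/w11.png",c["frame"][150:])
E
```

```text
t 32.9 pos [ 467.9 -134.6   49. ] F [ 0.7 -0.8  0.2] grip 0.585 d cm [ 0.02 -0.06  0.96] rot [0.12 0.04 0.  ]
(array([ 467.8, -135.1]), 46.9, 477) (array([ 468.5, -134.9]), 26.0, 665)
```

View pics/w11.png

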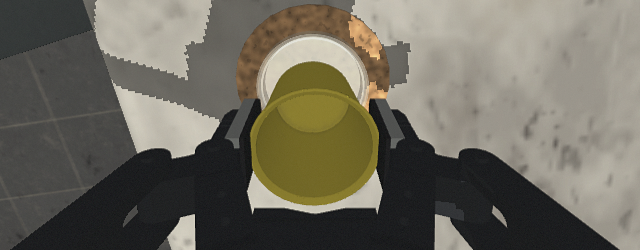

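The cup hangs level above the dish and concentric with it. Lowering, then releasing.

jog_arm --deltas '[{"ax":0,"ay":0,"az":0,"x":0,"y":-0.05,"z":0.6,"grip":0.5},{"ax":0,"ay":0,"az":0,"x":0,"y":-0.05,"z":0.95,"grip":0.5},{"ax":0,"ay":0,"az":0,"x":0,"y":-0.05,"z":0.95,"grip":0.5},{"ax":0,"ay":0,"az":0,"x":0,"y":-0.05,"z":0.95,"grip":0.5},{"ax":0,"ay":0,"az":0,"x":0,"y":-0.05,"z":0.95,"grip":0.5},{"ax":0,"ay":0,"az":0,"x":0,"y":-0.05,"z":0.95,"grip":0.9},{"ax":0,"ay":0,"az":0,"x":0,"y":-0.05,"z":0.95,"grip":0.9},{"ax":0,"ay":0,"az":0,"x":0,"y":-0.05,"z":0.95,"grip":0.9},{"ax":0,"ay":0,"az":0,"x":0,"y":-0.05,"z":0.95,"grip":0.9},{"ax":0,"ay":0,"az":0,"x":0,"y":-0.05,"z":0.95,"grip":0.9},{"ax":0,"ay":0,"az":0,"x":0,"y":-0.05,"z":0,"grip":0.9},{"ax":0,"ay":0,"az":0,"x":0,"y":-0.05,"z":-3,"grip":0.9},{"ax":0,"ay":0,"az":0,"x":0,"y":-0.05,"z":-7,"grip":0.9},{"ax":0,"ay":0,"az":0,"x":0,"y":-0.05,"z":-11,"grip":0.9},{"ax":0,"ay":0,"az":0,"x":0,"y":-0.05,"z":-15,"grip":0.9},{"ax":0,"ay":0,"az":0,"x":0,"y":-0.05,"z":-15,"grip":0.9},{"ax":0,"ay":0,"az":0,"x":0,"y":-0.05,"z":-15,"grip":0.9},{"ax":0,"ay":0,"az":0,"x":0,"y":-0.05,"z":-15,"grip":0.9}]'

```text
time: 34.75
tool_pos: [465.4, -133.7, 196.9]
tcp_rot: [0.76, 0.649, -0.0, -0.001]
wrist_force: [-1.2, 0.5, -0.6]
grip_width: 0.898
grasp_force: 0.0
```

```bash
python3 - <<'E'
from disc import *
c=img("wrist"); a=disc(c,(467.5,-134.5),47,4); b=disc(c,(467.5,-135.),26,68); print(a,b,disc(c,(467.5,-135),31.5,17))
t=img("scene"); cv2.imwrite("pics/s2.png",cv2.resize(t["frame"][120:330,190:470],None,fx=2.8,fy=2.8))
E
```

```text
(array([ 468., -135.]), 47.0, 373) (array([ 467.2, -134.1]), 26.1, 318) (array([ 468.1, -135.4]), 31.9, 179)
```

View pics/s2.png

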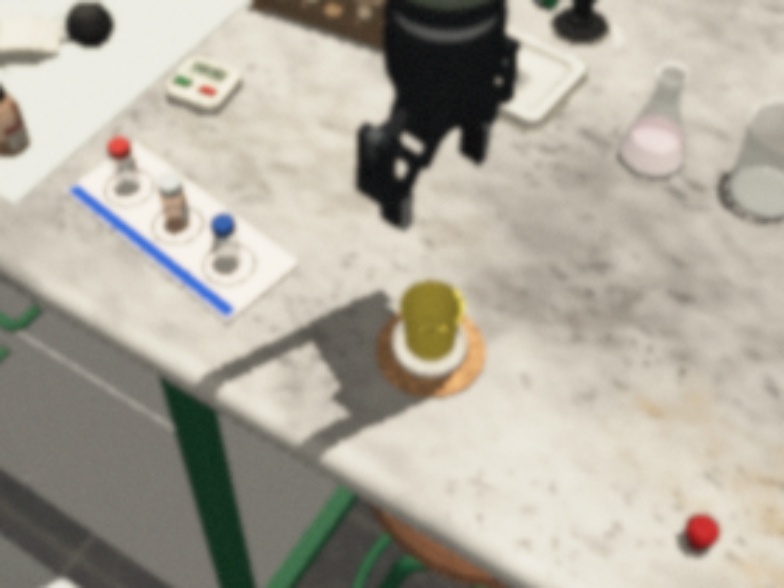

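The scene crop shows the vials upright in their rings: red (127,170), grey (175,208) and blue (225,245). The cup stands on the dish at the middle of the mat (431,330), and the timer and stopper haven't moved. The gripper is clear, so I'm handing in.

```bash
python3 -c "
from rig import robot
print(robot.close_job())"
```

```text
the job is handed in; nothing more can be done
None
```

The job is handed in at about 35 s of the 120 s allowed: the three vials stand within about 1 mm of their ring centres (red left, grey middle, blue right), and the dish and yellow beaker are within about 1.5 mm of the cork mat's centre, but the hand-in call returned no verdict.

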